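# Restock the roller lane

## Task

The roller lane on the bench was emptied and its stop bar is still swung up: swing the bar down across the low end of the lane until it rests in its fork. Then load the two equal 62 x 72 mm cartons one after the other: set each down on the rollers at the raised end of the lane, under the wire shelf and square between the rails, its 72 mm side along the lane, and let it go there (no dropping) so that it rolls down, the first one to the bar and the second one up against the first. Leave the smaller carton and the roll of tape where they are.

Things in the scene. Friction and masses are not known exactly. Their poses are not given: they have to be found in the camera images.
- carton_1_centre (a point): centre (half-way up, 21 mm above its underside) of one of the two equal plain white card boxes to load, 62 x 72 mm and 42 mm high, about 0.1 to 0.25 kg, closed lid, lying on the bench lid up. Its x axis runs across the 62 mm width (the side to grip across), y along the 72 mm length, z up.
- carton_2_centre (a point): the same point of the other, equal carton; axes as for carton_1. Either may be loaded first.
- flow_rack: bench rack with a 400 mm gravity roller lane on short legs, falling 6 degrees (0.105 rad) to the right. 18 free-turning steel rollers, 18 mm thick, 22 mm apart; rails' inner faces 70 mm apart, their tops 5 mm above the roller tops. A wire shelf on two rear posts hangs over it. Origin: on the bench under the lane's middle; x away from the robot, y to the raised end, z up. Fixed.
- lane_load (a point): loading place: point on the roller tops half-way between the rails, 45 mm from the lane's raised (left) end. Axes: x level across the lane, away from the robot; y up the slope along the lane; z square off the rollers. A carton set on the rollers rolls off by itself as soon as nothing holds it back.
- lane_stop (a point): point on the roller tops right at the uphill face of the lowered stop bar, half-way between the rails, 330 mm down-lane of lane_load; axes as for lane_load. A carton at the bar has its centre 36 mm up-lane of this point, the next one 108 mm.
- shelf_edge (a point): middle of the left edge of the level wire shelf, 302 mm above the bench, 170 mm above the rollers at lane_load. The shelf is 93 mm deep, covers the lane's width, ends 8 mm past the raised end and runs 298 mm down-lane; only the bar's end is open above. To set a carton under it from the raised end, gripping it across 62 mm, the gripper must lean 30 to 40 degrees, its wrist up-lane (left).
- stop_bar (a joint): angle (rad) of the stop bar: 0 = down, level across the lane in its fork; it grows as the free end is swung up, to 1.5 (nearly upright). A stiff pivot keeps it where it is left; less than 1 N at its free end moves it.
- bar_pivot (a point): pivot of the stop bar, on the front (robot's) rail at the low, right end of the lane, 24 mm above the roller tops, 55 mm in front of the lane's middle line; its axis runs along the lane. The bar is round, 12 mm thick, 116 mm long, steel with a black sleeve; lowered, it points along +x of lane_stop into a fork on the back rail whose prongs begin 94 mm from the pivot.
- bar_tip (a point): centre of the 14 mm ball at the free end of the stop bar, 109 mm from the pivot
- small_carton_centre (a point): centre of a smaller white card box, 38 x 54 mm and 28 mm high, standing among the cartons; not to be moved
- tape_roll_centre (a point): centre of a roll of black tape lying flat, 60 mm across, 19 mm high; not to be moved
Things that resemble listed ones, but are neither listed nor needed, are in the scene too. Leave any blue look-alike of the part that bears carton_2_centre alone.

How it is judged:
By the outcome, as a careful person would: the job done as asked, in the order asked, and still so for the second after the job is handed in, with the robot touching nothing.
It also fails if it takes over 72 s, if anything falls off the work surface, if the arm or the gripper's body presses on something with over 40 N, if the wrist force passes 120 N, or if a joint passes its speed limit or range.

## Robot

A 6-joint arm with a two-finger parallel gripper is mounted at the origin on a cart in front of the work surface, level with it; the furniture and walls round the work are solid. World frame = base frame: x ahead of the robot, y to its left, z up, the work surface at z = 0. Lengths are in mm, angles in rad, forces in N, time in s.
With the tool pointing down it reaches from about 400 to 925 mm from the base axis. Payload 12.5 kg.
Tool frame: the origin (TCP) lies midway between the tips of the shut fingers; the grasp point (between the pads) lies 19 mm behind it; z points along the fingers, y is the direction in which the jaws open and shut (so a half turn about z gives the same grasp; the last joint's range is limited). The gripper opens to 95 mm and grips with 3 to 60 N. Pads are 20 mm wide; open, the fingers measure 119 mm over their backs; the gripper's body (75 mm by 180 mm) begins 59 mm behind the grasp point.
Start: joints at [1.136, 0.491, 1.559, -0, 1.092, -0.106], TCP at [201.802, 591.545, 192.561] pointing down, gripper open.
Joint ranges: [-3.1, 3.1], [-0.84, 2.19], [0.05, 2.79], [-1.13, 4.28], [0.06, 2.93], [-2.69, 2.69]. Speed limits (rad/s): [2.22, 2.22, 2.79, 3.14, 3.14, 3.14].

## Interface

Orientations are given as [roll, pitch, yaw] about the fixed x, y, z axes, in that order (R = Rz(yaw) Ry(pitch) Rx(roll)).
In Python, from cell import * gives the robot as it stands. The module is installed in compiled form; this text tells all that it offers.
- The arm moves only by the tool carry_out, never from a script. Its argument "moves" is a list of rows, each an object of numbers: "dx", "dy", "dz": the shift along the tool's x, y, z in m; "twist": the turn about the tool's z in degrees. A call has 1 to 5 rows; each row is the pose to reach, as a shift and turn from the pose commanded when the call began, along the tool's axes at that moment; what a row does not reach only later rows make up. A row lasts 1/10 s, in which the tool goes at most 50 mm and 8.59 degrees, less where a joint would pass 70% of its speed; a pose out of reach is approached as far as the arm can. A call with a gripper value outside its range is refused whole. "grip" is the finger opening in m, from 0 to 0.0951, set as the call begins (left out, the last holds). The fingers move at their own pace and stop on an object; the grip force is fixed at half the most. Time passes only in rows, so rows that repeat a pose let the fingers close. It gives the time, the measured TCP pose, the force and the opening at its end, in the units of the state.
- state(): the state, without advancing time (a new reading comes with each control period).
- read_camera(name): name is "scene" or "top" or "wrist"; returns (picture, depth): 400x640x3 uint8, red, green, blue; 400x640 float32, mm along the optical axis (not along the pixel's ray), 0 where there is no reading.
- camera_info(name): a dict with "mtx" (3x3 intrinsics, pixels), "R" (3x3) and "t" (3): a world point X has camera coordinates R X + t. Camera axes: x right, y down, z forward; pixel columns grow to the right and rows downward; lengths in mm; the calibration is good to about 2 mm. The wrist camera is an equidistant fisheye: a pixel r from the principal point sees the ray r / f radians off the axis. A picture is of the moment at which its call begins: read the wrist's pose just before it. camera_info takes no time and is no camera call; for the wrist camera it gives the pose at the moment of the call.
- job_done(): hands the job in, once; it reports no verdict.
The state is a dict: "t": time; "joints": joint angles; "qvel": joint speeds; "tau": joint torques, N m; "eef_pos": TCP position; "tcp_rot": TCP orientation; "ft_force": force on the tool from outside, world axes, zero at the start; "moment": the same for the moment, N m; "opening": opening from 0.0 (shut) to 1.0 (fully open).
Only numpy, scipy, OpenCV 4.12 (cv2) and the standard library are available. Lean on these libraries where they do the work, as an engineer would, in place of code of your own. Each camera call takes 0.05 s, during which the arm holds its last target. There are 200 camera calls.

## Working session

There is one attempt and no reset: what is moved stays moved. The work goes in short steps, Python scripts to look and compute and a tool call to move; the robot and the scene stay as the last step left them, time stands still between calls to the robot, and variables do not carry over. Pictures are saved under pics/ and viewed, about 8 in all and at most 12, crops included, and the job is handed in when it is done.

Besides the shell and the picture viewer there is one more tool, called after "Call:" as name(argument=value, ...), one argument or row to a line, values as JSON. carry_out: Moves the arm, as the interface text tells. Its arguments: {"type":"object","properties":{"moves":{"type":"array","items":{"type":"object","properties":{"dx":{"type":"number"},"dy":{"type":"number"},"dz":{"type":"number"},"twist":{"type":"number"}}}},"grip":{"type":"number"}},"required":["moves"]}

```bash
mkdir -p pics; cat > h.py <<'E'
from cell import *
import numpy as np, cv2
def snap(n,f):
    p,d=read_camera(n); cv2.imwrite('pics/'+f+'.png',p[:,:,::-1]); np.save('pics/'+f+'.npy',d); return p,d
def pt(n,u,v,d):
    i=camera_info(n);K=i['mtx'];c=np.array([(u-K[0,2])/K[0,0],(v-K[1,2])/K[1,1],1])*d
    return np.array(i['R']).T@(c-np.array(i['t']))
def cloud(n,d):
    i=camera_info(n);K=np.array(i['mtx']);v,u=np.mgrid[:d.shape[0],:d.shape[1]]
    c=np.stack([(u-K[0,2])/K[0,0]*d,(v-K[1,2])/K[1,1]*d,d],-1)-np.array(i['t']).ravel()
    return c@np.array(i['R'])
E
python3 - <<'E'
from h import *
print(state())
snap('scene','s0');snap('top','t0')
for n in('scene','top'):
    i=camera_info(n);print(n,np.array(i['mtx']).round(1).tolist(),(-np.array(i['R']).T@np.array(i['t']).ravel()).round())
E
```

```text
{'t': 0.0, 'joints': array([ 1.13639745e+00,  4.91561328e-01,  1.55945036e+00,  1.28027510e-05,
        1.09170193e+00, -1.05608857e-01]), 'qvel': array([-2.60100395e-04,  2.78919281e-04, -4.47722964e-04, -4.46581638e-04,
        3.39147312e-05, -7.09828907e-04]), 'tau': array([ 1.75640503e-04, -6.12656808e+01, -2.58171272e+01,  6.92569907e-02,
        4.82405175e-02, -1.40739944e-04]), 'eef_pos': array([201.67790062, 591.28208661, 191.96035027]), 'tcp_rot': array([-3.14047913e+00, -1.29455785e-04,  2.81279666e+00]), 'ft_force': array([-0.4684456 ,  0.38913345,  0.68381216]), 'moment': array([ 0.01315997, -0.00839531, -0.05757499]), 'opening': 0.9992356101990362}
scene [[486.7, 0.0, 323.5], [0.0, 486.7, 196.9], [0.0, 0.0, 1.0]] [-178. -775.  839.]
top [[378.4, 0.0, 319.1], [0.0, 378.4, 201.5], [0.0, 0.0, 1.0]] [ 366.  -49. 1275.]
```

View pics/s0.png

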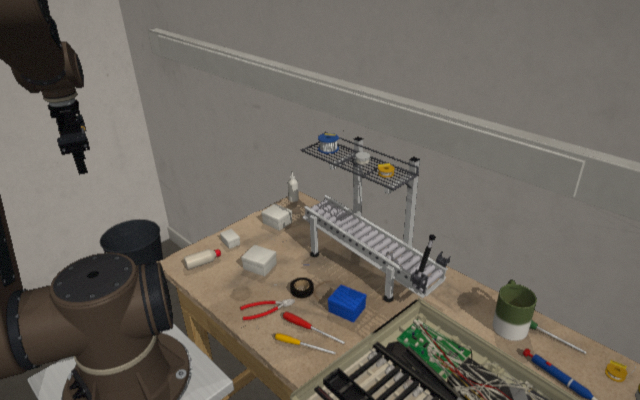

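View pics/t0.png

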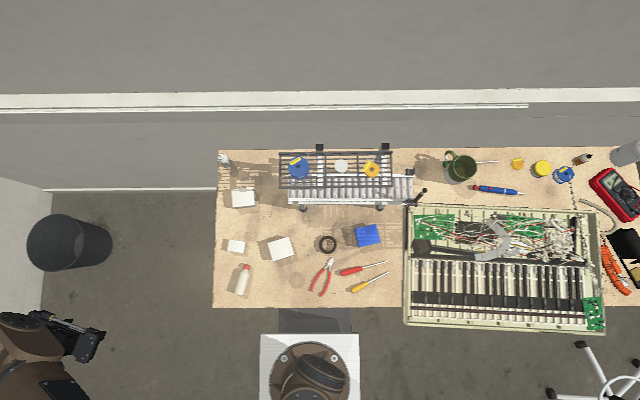

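The scene view shows carton candidates at (259,260), (276,216), the small carton at (231,239) and the blue look-alike at (347,303). The bar is raised at (427,260). In the top view the same things are at (279,247), (243,198), small (235,246), blue (368,236), tape (328,244) and the bar from about (405,205) to (421,191). The two larger white boxes fit the description.

```bash
python3 - <<'E'
from h import *
for n,f in(('top','t0'),('scene','s0')):
    d=np.load(f'pics/{f}.npy');p=cv2.imread(f'pics/{f}.png').astype(int);P=cloud(n,d);ok=d>0
    z=P[...,2]
    print(n,'bench z',np.median(z[ok&(abs(z)<15)]))
    on=ok&(z>12)&(z<60)&(P[...,0]>200)&(P[...,0]<900)&(P[...,1]>-250)&(P[...,1]<420)
    k,lab,st,c=cv2.connectedComponentsWithStats(on.astype(np.uint8))
    for j in range(1,k):
        if st[j,4]<60: continue
        m=lab==j; h=np.percentile(z[m],90); q=P[m&(z>h-6)]
        r=cv2.minAreaRect(q[:,:2].astype(np.float32))
        print(st[j].tolist(),'top z',h.round(1),'c',np.round(r[0],1),'sz',np.round(r[1],1),'ang',round(r[2],1),'col',p[m].mean(0).round())
    # rack region: high points
    for lo,hi in((280,330),(100,150),(150,260)):
        m=ok&(z>lo)&(z<hi)&(P[...,0]>400)&(P[...,0]<900)&(P[...,1]>-300)&(P[...,1]<300)
        q=P[m]; print(lo,hi,len(q), q.min(0).round(), q.max(0).round(), cv2.minAreaRect(q[:,:2].astype(np.float32)))
a=cv2.imread('pics/t0.png')[140:280,215:435];b=cv2.imread('pics/s0.png')[190:330,200:470]
a=cv2.resize(a,None,fx=2.9,fy=2.9);b=cv2.resize(b,None,fx=2.36,fy=2.36)
w=min(a.shape[1],b.shape[1]);cv2.imwrite('pics/c1.png',cv2.resize(np.vstack([a[:,:w],b[:,:w]]),None,fx=.8,fy=.8))
E
```

```text
top bench z 0.9965775282875946
[185, 140, 198, 7, 872] top z 55.0 c [779.4  85.5] sz [660.3   4. ] ang 90.0 col [135. 144. 147.]
[232, 187, 24, 22, 443] top z 46.4 c [592.2 217.8] sz [61.7 71.8] ang 6.8 col [216. 227. 229.]
[355, 224, 26, 23, 432] top z 46.1 c [ 462.1 -190.7] sz [61.4 70.5] ang 12.6 col [207. 117.  83.]
[268, 237, 27, 24, 431] top z 46.0 c [421.1  90.6] sz [61.1 71.2] ang 17.1 col [230. 241. 243.]
[319, 236, 18, 18, 173] top z 22.0 c [434.  -61.2] sz [56.2 56.2] ang 89.4 col [71. 85. 96.]
[228, 239, 18, 14, 194] top z 32.5 c [431.2 238.7] sz [53.2 37.4] ang 80.2 col [229. 239. 241.]
[234, 264, 17, 32, 317] top z 39.1 c [316.1 217.4] sz [28.3 78.9] ang 74.4 col [182. 204. 220.]
[340, 267, 24, 9, 114] top z 22.8 c [ 347.7 -131.9] sz [16.2 63.1] ang 17.7 col [ 75.  86. 209.]
[351, 282, 17, 11, 68] top z 19.5 c [ 297.5 -163.6] sz [15.4 56.9] ang 25.6 col [ 82. 189. 230.]
280 330 2209 [ 565. -231.  283.] [676.  68. 330.] ((619.5034790039062, -81.58918762207031), (109.58476257324219, 299.04876708984375), 1.0172463655471802)
100 150 3058 [ 553. -300.  100.] [782. 300. 150.]
[... 1472 characters left out ...]
.4 -192.4] sz [65.1 73.1] ang 12.3 col [128.  58.  20.]
[283, 311, 30, 17, 188] top z 20.5 c [ 348.6 -137.4] sz [18.8 70.2] ang 16.6 col [ 32.  39. 149.]
[274, 333, 26, 10, 114] top z 17.7 c [ 297.5 -163.9] sz [17.  61.1] ang 26.6 col [ 19. 131. 173.]
280 330 4138 [ 565. -300.  280.] [788. 299. 330.] ((677.0057983398438, 0.44342041015625), (599.1824340820312, 222.92617797851562), 89.59358978271484)
100 150 5627 [ 552. -300.  100.] [788. 300. 150.] ((669.8323974609375, 0.038299560546875), (599.8370361328125, 235.9480743408203), 89.96717834472656)
150 260 4058 [ 656. -300.  150.] [789. 300. 260.] ((722.5867309570312, 0.3277587890625), (599.8777465820312, 132.38717651367188), 89.67451477050781)
```

View pics/c1.png

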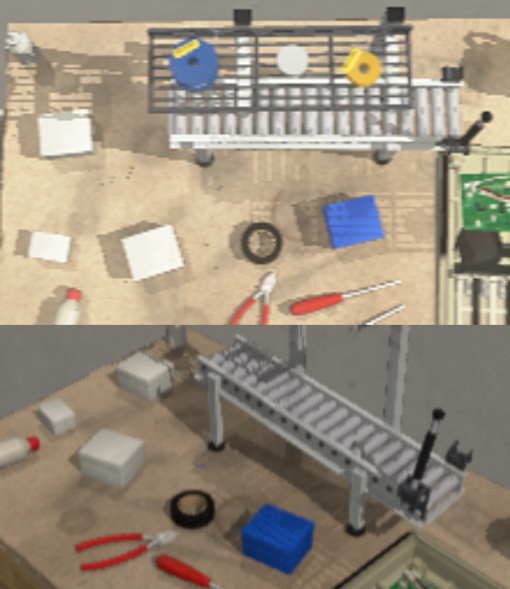

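The crop confirms the choice: cartons in the upper panel at (65,135) and (152,252), with the small carton at (50,247) left alone. The bar is up at the right end, from its pivot near (455,145) to its ball near (487,118). Next I locate the rack and the bar precisely.

```bash
python3 - <<'E'
from h import *
for n,f in(('top','t0'),('scene','s0')):
    d=np.load(f'pics/{f}.npy');p=cv2.imread(f'pics/{f}.png').astype(int);P=cloud(n,d);z=P[...,2]
    print(n)
    box=(d>0)&(P[...,0]>540)&(P[...,0]<760)&(P[...,1]>-380)&(P[...,1]<90)
    s=box&(z>292)&(z<312)&(P[...,0]<670); q=P[s]
    print('shelf z',np.median(q[:,2]),'x',np.percentile(q[:,0],[.5,99.5]),'y',np.percentile(q[:,1],[.5,99.5]))
    e=[(y,np.percentile(q[abs(q[:,1]-y)<12][:,0],2)) for y in range(-210,60,20)]; print('shelf front yaw',np.polyfit(*np.array(e).T,1))
    # lane surface
    lane=box&(abs(z-(132+ (P[...,1]-15)*np.tan(.1047)))<20)&(P[...,0]<700)
    q=P[lane]
    for y in range(-330,80,30):
        m=q[abs(q[:,1]-y)<10]
        if len(m)>8: print(y,len(m),'x',np.percentile(m[:,0],[1,5,95,99]).round(1),'z',np.percentile(m[:,2],[10,50,90]).round(1))
    print('y ext',np.percentile(q[:,1],[.3,99.7]))
    b=box&(p.sum(-1)<170)&(P[...,1]<-270)&(z>85)
    for j in zip(*np.where(b)): print(j[::-1],P[j].round().astype(int).tolist(),p[j].sum(),end=';')
    print()
E
```

```text
top
shelf z 307.4383112939198 x [565.64767215 658.84031674] y [-229.70880862   64.90332338]
shelf front yaw [-6.37378018e-03  5.66344707e+02]
-330 129 x [573.4 577.4 659.8 663.3] z [ 91.7  95.6 113.5]
-300 168 x [548.  562.5 647.6 655.4] z [ 91.6  97.1 105.3]
-270 120 x [565.7 566.  646.2 649.3] z [ 94.6 100.2 106. ]
-240 109 x [553.6 554.7 636.2 654.4] z [ 98.5 103.4 109.6]
-210 112 x [564.8 565.4 659.9 663.6] z [101.6 106.9 113.5]
-180 114 x [564.6 566.7 643.9 647.7] z [105.6 110.7 117.6]
-150 125 x [564.2 565.6 643.8 647.8] z [109.  114.2 120.7]
-120 136 x [564.6 567.1 647.5 650.3] z [112.  116.7 124.1]
-90 122 x [563.8 567.1 646.2 649.7] z [114.1 121.3 127.2]
-60 116 x [563.6 564.1 641.9 646.2] z [118.6 123.7 130.3]
-30 111 x [563.5 564.3 642.1 645.3] z [120.7 127.  133.6]
0 107 x [562.8 564.2 640.7 643.6] z [126.4 130.3 136.1]
30 98 x [552.9 557.6 626.5 628.3] z [127.7 131.8 138. ]
60 47 x [562.7 564.3 641.3 643.9] z [129.2 134.  140.9]
y ext [-334.02182093   54.23118743]
(np.int64(406), np.int64(169)) [663, -310, 115] 158;(np.int64(405), np.int64(174)) [648, -307, 111] 159;(np.
[... 21715 characters left out ...]
 np.int64(286)) [546, -336, 108] 141;(np.int64(421), np.int64(286)) [567, -326, 89] 129;(np.int64(422), np.int64(286)) [564, -330, 93] 109;(np.int64(423), np.int64(286)) [564, -333, 95] 121;(np.int64(424), np.int64(286)) [566, -335, 95] 118;(np.int64(419), np.int64(287)) [564, -323, 86] 128;(np.int64(421), np.int64(287)) [565, -327, 88] 166;(np.int64(422), np.int64(287)) [565, -330, 89] 122;(np.int64(423), np.int64(287)) [565, -333, 91] 120;(np.int64(424), np.int64(287)) [565, -335, 93] 117;(np.int64(423), np.int64(288)) [563, -334, 90] 123;(np.int64(424), np.int64(288)) [567, -334, 88] 121;(np.int64(424), np.int64(289)) [567, -335, 86] 133;(np.int64(424), np.int64(290)) [563, -337, 86] 150;
```

Measured: lane middle at x≈604 (load end) to 607 (bar end), with the lane lying along y to within about 0.5°. lane_load is near (604,12,132). The bar pivot is near (552,-322,121) and the ball near (573,-334,227). Next come a planner that turns world waypoints into rows, and the first move.

```bash
cat >> h.py <<'E'
from scipy.spatial.transform import Rotation as Ro
def plan(wps, step=45, pos=None, rpy=None):
    """wps: (x,y,z,twist total deg). prints calls of 5 rows, each relative to its call's start"""
    s=state(); p=np.array(s['eef_pos'] if pos is None else pos,float); R=Ro.from_euler('xyz',s['tcp_rot'] if rpy is None else rpy); tw=0; L=[]
    for w in wps:
        t=w[3] if len(w)>3 else tw; q=np.array(w[:3],float)
        n=int(max(np.ceil(np.linalg.norm(q-p)/step),np.ceil(abs(t-tw)/8.5),1))
        for k in range(1,n+1): L.append((p+(q-p)*k/n,tw+(t-tw)*k/n))
        p,tw=q,t
    p0=np.array(s['eef_pos'] if pos is None else pos,float);t0=0
    for i in range(0,len(L),5):
        c=(R*Ro.from_euler('z',t0,degrees=True)).inv(); out=[]
        for q,t in L[i:i+5]:
            d=c.apply(q-p0)/1000; out.append('{"dx":%.3f,"dy":%.3f,"dz":%.3f,"twist":%.1f}'%(*d,t-t0))
        print('['+','.join(out)+']'); p0,t0=L[min(i+4,len(L)-1)]
E
python3 - <<'E'
from h import *
plan([(430,250,260,35),(450,0,260,71),(450,-200,260,71),(520,-331,260,71)],pos=[201.8,591.5,192.6],rpy=[np.pi,0,2.8128])
E
```

```text
[{"dx":-0.033,"dy":-0.025,"dz":-0.007,"twist":3.5},{"dx":-0.065,"dy":-0.050,"dz":-0.013,"twist":7.0},{"dx":-0.098,"dy":-0.075,"dz":-0.020,"twist":10.5},{"dx":-0.130,"dy":-0.100,"dz":-0.027,"twist":14.0},{"dx":-0.163,"dy":-0.125,"dz":-0.034,"twist":17.5}]
[{"dx":-0.039,"dy":-0.014,"dz":-0.007,"twist":3.5},{"dx":-0.077,"dy":-0.028,"dz":-0.013,"twist":7.0},{"dx":-0.116,"dy":-0.042,"dz":-0.020,"twist":10.5},{"dx":-0.154,"dy":-0.056,"dz":-0.027,"twist":14.0},{"dx":-0.193,"dy":-0.070,"dz":-0.034,"twist":17.5}]
[{"dx":-0.036,"dy":-0.022,"dz":-0.000,"twist":6.0},{"dx":-0.071,"dy":-0.044,"dz":-0.000,"twist":12.0},{"dx":-0.107,"dy":-0.066,"dz":-0.000,"twist":18.0},{"dx":-0.142,"dy":-0.088,"dz":-0.000,"twist":24.0},{"dx":-0.178,"dy":-0.109,"dz":-0.000,"twist":30.0}]
[{"dx":-0.042,"dy":-0.001,"dz":-0.000,"twist":6.0},{"dx":-0.082,"dy":-0.005,"dz":-0.000,"twist":6.0},{"dx":-0.121,"dy":-0.010,"dz":-0.000,"twist":6.0},{"dx":-0.161,"dy":-0.014,"dz":-0.000,"twist":6.0},{"dx":-0.201,"dy":-0.018,"dz":-0.000,"twist":6.0}]
[{"dx":-0.040,"dy":-0.000,"dz":-0.000,"twist":0.0},{"dx":-0.073,"dy":0.017,"dz":-0.000,"twist":0.0},{"dx":-0.106,"dy":0.035,"dz":-0.000,"twist":0.0},{"dx":-0.138,"dy":0.052,"dz":-0.000,"twist":0.0},{"dx":-0.171,"dy":0.070,"dz":-0.000,"twist":0.0}]
```

Call:
carry_out(
  moves=[
    {"dx": -0.033,"dy": -0.025,"dz": -0.007,"twist": 3.5},
    {"dx": -0.065,"dy": -0.05,"dz": -0.013,"twist": 7},
    {"dx": -0.098,"dy": -0.075,"dz": -0.02,"twist": 10.5},
    {"dx": -0.13,"dy": -0.1,"dz": -0.027,"twist": 14},
    {"dx": -0.163,"dy": -0.125,"dz": -0.034,"twist": 17.5},
  ],
  grip=0,
)

```text
t: 0.6
eef_pos: [316.2, 419.1, 226.6]
tcp_rot: [-3.141, -0.0, 2.505]
ft_force: [0.6, 0.5, 0.5]
opening: 0.637
```

Call:
carry_out(
  moves=[
    {"dx": -0.039,"dy": -0.014,"dz": -0.007,"twist": 3.5},
    {"dx": -0.077,"dy": -0.028,"dz": -0.013,"twist": 7},
    {"dx": -0.116,"dy": -0.042,"dz": -0.02,"twist": 10.5},
    {"dx": -0.154,"dy": -0.056,"dz": -0.027,"twist": 14},
    {"dx": -0.193,"dy": -0.07,"dz": -0.034,"twist": 17.5},
  ],
)

```text
t: 1.1
eef_pos: [430.2, 248.3, 260.7]
tcp_rot: [-3.141, -0.0, 2.199]
ft_force: [-0.4, 0.6, 0.1]
opening: 0.214
```

Call:
carry_out(
  moves=[
    {"dx": -0.036,"dy": -0.022,"dz": 0,"twist": 6},
    {"dx": -0.071,"dy": -0.044,"dz": 0,"twist": 12},
    {"dx": -0.107,"dy": -0.066,"dz": 0,"twist": 18},
    {"dx": -0.142,"dy": -0.088,"dz": 0,"twist": 24},
    {"dx": -0.178,"dy": -0.109,"dz": 0,"twist": 30},
  ],
)

```text
t: 1.6
eef_pos: [446.4, 40.2, 260.5]
tcp_rot: [-3.142, -0.0, 1.674]
ft_force: [0.4, -0.6, 0.5]
opening: 0.002
```

Call:
carry_out(
  moves=[
    {"dx": -0.042,"dy": -0.001,"dz": 0,"twist": 6},
    {"dx": -0.082,"dy": -0.005,"dz": 0,"twist": 6},
    {"dx": -0.121,"dy": -0.01,"dz": 0,"twist": 6},
    {"dx": -0.161,"dy": -0.014,"dz": 0,"twist": 6},
    {"dx": -0.201,"dy": -0.018,"dz": 0,"twist": 6},
  ],
)

```text
t: 2.1
eef_pos: [450.0, -161.6, 260.4]
tcp_rot: [-3.141, -0.0, 1.573]
ft_force: [1.0, 1.0, -0.3]
opening: 0.011
```

Call:
carry_out(
  moves=[
    {"dx": -0.043,"dy": 0.018},
    {"dx": -0.086,"dy": 0.036},
    {"dx": -0.13,"dy": 0.055},
    {"dx": -0.172,"dy": 0.075},
    {"dx": -0.172,"dy": 0.075,"dz": 0.02},
  ],
)

```text
schema error: expected keys dx, dy, dz, twist
```

Call:
carry_out(
  moves=[
    {"dz": 0.022},
    {"dz": 0.044},
    {"dz": 0.044,"dy": 0.008},
    {"dz": 0.044,"dy": 0.016},
    {"dz": 0.044,"dy": 0.024},
  ],
)

```text
schema error: expected keys dx, dy, dz, twist
```

```bash
python3 - <<'E'
from h import *
p,d=snap('scene','s1');s=state();print(s['eef_pos'],s['ft_force'])
cv2.imwrite('pics/c2.png',cv2.resize(p[200:320,350:500,::-1],None,fx=4,fy=4))
E
```

```text
[ 450.46468492 -166.0454414   260.22310089] [-0.01962549 -1.76212365 -1.30596596]
```

View pics/c2.png

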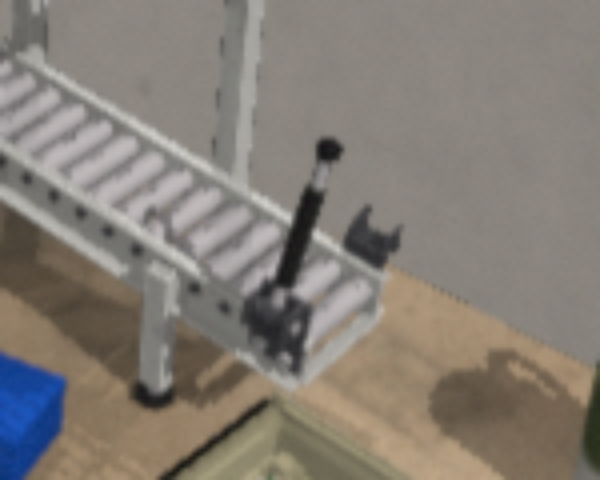

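The close view shows the bar upright with its ball at (328,150) and the open fork at (375,235). The arm is not in view, because the moves were refused: every key is required in each row.

Call:
carry_out(
  moves=[
    {"dx": -0.041,"dy": 0.018,"dz": 0,"twist": 0},
    {"dx": -0.083,"dy": 0.036,"dz": 0,"twist": 0},
    {"dx": -0.124,"dy": 0.055,"dz": 0,"twist": 0},
    {"dx": -0.165,"dy": 0.074,"dz": 0,"twist": 0},
    {"dx": -0.165,"dy": 0.074,"dz": 0.02,"twist": 0},
  ],
)

```text
t: 2.65
eef_pos: [526.8, -329.5, 240.9]
tcp_rot: [3.139, 0.003, 1.571]
ft_force: [-1.6, 1.2, -0.6]
opening: 0.005
```

Call:
carry_out(
  moves=[
    {"dx": 0,"dy": 0,"dz": 0.022,"twist": 0},
    {"dx": 0,"dy": 0,"dz": 0.044,"twist": 0},
    {"dx": 0,"dy": 0.01,"dz": 0.044,"twist": 0},
    {"dx": 0,"dy": 0.02,"dz": 0.044,"twist": 0},
    {"dx": 0,"dy": 0.027,"dz": 0.044,"twist": 0},
  ],
)

```text
t: 3.15
eef_pos: [553.5, -324.8, 197.7]
tcp_rot: [3.14, 0.001, 1.574]
ft_force: [0.8, -0.1, -0.1]
opening: 0.005
```

Call:
carry_out(
  moves=[
    {"dx": -0.005,"dy": 0.014,"dz": 0,"twist": 0},
    {"dx": -0.005,"dy": 0.028,"dz": 0.001,"twist": 0},
    {"dx": -0.004,"dy": 0.041,"dz": 0.011,"twist": 0},
    {"dx": -0.003,"dy": 0.054,"dz": 0.022,"twist": 0},
    {"dx": -0.002,"dy": 0.06,"dz": 0.033,"twist": 0},
  ],
)

```text
t: 3.65
eef_pos: [613.1, -326.0, 162.4]
tcp_rot: [3.142, -0.0, 1.574]
ft_force: [-0.6, -0.5, 0.5]
opening: 0.001
```

```bash
python3 - <<'E'
from h import *
p,d=snap('scene','s2');s=state();print(s['eef_pos'],s['ft_force'])
q,d=snap('top','t2')
cv2.imwrite('pics/c3.png',np.hstack([cv2.resize(p[190:310,370:490,::-1],None,fx=3,fy=3),cv2.resize(q[150:240,360:450,::-1],None,fx=4,fy=4)]))
E
```

```text
[ 612.59949682 -325.441577    160.09399177] [-1.43328139  1.41302844 -2.0744429 ]
```

View pics/c3.png

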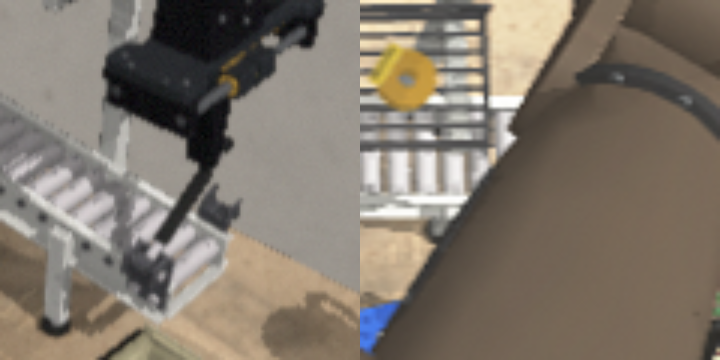

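The bar (left panel, from (155,245) to (210,165)) follows the fingertips down towards the fork at (225,205). I keep going.

Call:
carry_out(
  moves=[
    {"dx": 0.001,"dy": 0.006,"dz": 0.011,"twist": 0},
    {"dx": 0.002,"dy": 0.009,"dz": 0.021,"twist": 0},
    {"dx": 0.003,"dy": 0.011,"dz": 0.029,"twist": 0},
    {"dx": 0.003,"dy": 0.011,"dz": 0.033,"twist": 0},
    {"dx": 0.003,"dy": 0.011,"dz": 0.035,"twist": 0},
  ],
)

```text
t: 4.25
eef_pos: [622.7, -323.4, 127.9]
tcp_rot: [-3.141, -0.0, 1.574]
ft_force: [-0.8, 1.3, 0.3]
opening: 0.003
```

Call:
carry_out(
  moves=[
    {"dx": 0,"dy": 0,"dz": 0.001,"twist": 0},
    {"dx": 0,"dy": 0,"dz": 0.002,"twist": 0},
  ],
)

```text
t: 4.45
eef_pos: [622.9, -323.6, 126.8]
tcp_rot: [3.141, 0.0, 1.574]
ft_force: [0.2, 0.0, 0.2]
opening: 0.008
```

Nothing pushes back yet, so I press lower in small steps.

Call:
carry_out(
  moves=[
    {"dx": 0,"dy": 0,"dz": 0.001,"twist": 0},
    {"dx": 0,"dy": 0,"dz": 0.002,"twist": 0},
    {"dx": 0,"dy": 0,"dz": 0.002,"twist": 0},
  ],
)

```text
t: 4.75
eef_pos: [622.8, -323.5, 124.5]
tcp_rot: [3.142, -0.0, 1.574]
ft_force: [0.1, -0.2, 1.0]
opening: 0.005
```

Call:
carry_out(
  moves=[
    {"dx": 0,"dy": 0,"dz": 0.001,"twist": 0},
    {"dx": 0,"dy": 0,"dz": 0.002,"twist": 0},
    {"dx": 0,"dy": 0,"dz": 0.002,"twist": 0},
  ],
)

```text
t: 5.05
eef_pos: [622.8, -323.4, 122.3]
tcp_rot: [-3.141, -0.0, 1.574]
ft_force: [-0.3, -0.5, -0.3]
opening: 0.004
```

```bash
python3 - <<'E'
from h import *
p,d=snap('scene','s3');P=cloud('scene',d)
c=p.astype(int).sum(-1)
m=(d>0)&(c<170)&(P[...,1]<-300)&(P[...,1]>-345)&(P[...,0]>552)&(P[...,0]<615)&(P[...,2]>100)&(P[...,2]<200)
q=P[m];print(len(q))
for x in range(555,615,10):
    k=q[abs(q[:,0]-x)<5]
    if len(k):print(x,len(k),k.max(0).round(),np.median(k,0).round())
cv2.imwrite('pics/c4.png',cv2.resize(p[230:310,390:490,::-1],None,fx=6,fy=6))
E
```

```text
114
555 3 [ 555. -311.  116.] [ 553. -312.  112.]
565 3 [ 566. -316.  122.] [ 565. -337.  120.]
575 9 [ 580. -322.  134.] [ 577. -326.  130.]
585 17 [ 590. -322.  136.] [ 584. -327.  133.]
595 14 [ 599. -325.  140.] [ 596. -327.  135.]
605 12 [ 610. -325.  193.] [ 603. -329.  138.]
```

View pics/c4.png

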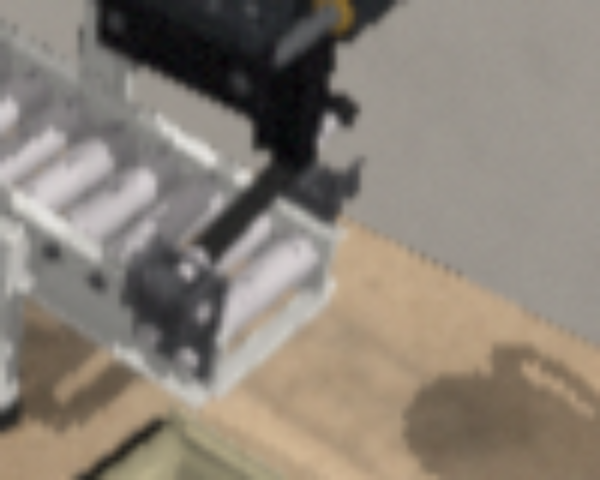

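```bash
python3 - <<'E'
from h import *
d=np.load('pics/s3.npy');P=cloud('scene',d);p=cv2.imread('pics/s3.png').astype(int).sum(-1)
for v in range(244,268,2):
    print(v,[(u,*P[v,u].round().astype(int),p[v,u]) for u in range(432,452,2) if d[v,u]>0 and P[v,u,0]<700])
s=state();print(s['eef_pos'],s['ft_force'])
E
```

```text
244 [(432, np.int64(542), np.int64(-356), np.int64(236), np.int64(71)), (434, np.int64(546), np.int64(-358), np.int64(235), np.int64(55)), (436, np.int64(615), np.int64(-324), np.int64(181), np.int64(37)), (438, np.int64(613), np.int64(-330), np.int64(185), np.int64(36)), (440, np.int64(612), np.int64(-335), np.int64(188), np.int64(23)), (442, np.int64(623), np.int64(-334), np.int64(181), np.int64(76)), (444, np.int64(633), np.int64(-334), np.int64(175), np.int64(162))]
246 [(432, np.int64(542), np.int64(-356), np.int64(231), np.int64(53)), (434, np.int64(548), np.int64(-358), np.int64(229), np.int64(63)), (436, np.int64(613), np.int64(-325), np.int64(176), np.int64(42)), (438, np.int64(614), np.int64(-330), np.int64(178), np.int64(47)), (440, np.int64(616), np.int64(-334), np.int64(179), np.int64(61)), (442, np.int64(620), np.int64(-336), np.int64(178), np.int64(62)), (444, np.int64(629), np.int64(-336), np.int64(173), np.int64(64)), (446, np.int64(657), np.int64(-326), np.int64(153), np.int64(106)), (448, np.int64(664), np.int64(-328), np.int64(150), np.int64(316))]
248 [(432, np.i
[... 4627 characters left out ...]
7)), (444, np.int64(650), np.int64(-331), np.int64(107), np.int64(151)), (446, np.int64(649), np.int64(-337), np.int64(110), np.int64(234))]
266 [(432, np.int64(597), np.int64(-331), np.int64(132), np.int64(295)), (434, np.int64(642), np.int64(-310), np.int64(94), np.int64(554)), (436, np.int64(645), np.int64(-314), np.int64(94), np.int64(420)), (438, np.int64(646), np.int64(-319), np.int64(96), np.int64(460)), (440, np.int64(645), np.int64(-324), np.int64(100), np.int64(551)), (442, np.int64(647), np.int64(-328), np.int64(101), np.int64(403)), (444, np.int64(646), np.int64(-334), np.int64(104), np.int64(206))]
[ 622.79366819 -323.40241256  122.35500025] [ 0.61833788  0.16144751 -0.19380407]
```

The fingertips visibly sit on the bar at z≈140, about 18 mm above the reported TCP height, and the bar still stands at about 0.24 rad. I'll continue down, guided by force.

Call:
carry_out(
  moves=[
    {"dx": 0,"dy": 0,"dz": 0.003,"twist": 0},
    {"dx": 0,"dy": 0,"dz": 0.006,"twist": 0},
    {"dx": 0,"dy": 0,"dz": 0.008,"twist": 0},
    {"dx": 0,"dy": 0,"dz": 0.01,"twist": 0},
  ],
)

```text
t: 5.5
eef_pos: [622.8, -323.4, 112.2]
tcp_rot: [-3.141, -0.0, 1.574]
ft_force: [0.4, -0.8, 0.3]
opening: 0.007
```

```bash
python3 - <<'E'
from h import *
p,d=snap('scene','s4');P=cloud('scene',d);s=state();print(s['eef_pos'],s['ft_force'])
q=P[(d>0)&(P[...,0]>640)&(P[...,0]<672)&(P[...,1]<-318)&(P[...,1]>-335)&(P[...,2]>122)&(P[...,2]<165)];print(len(q),np.median(q,0) if len(q) else '', q.max(0) if len(q) else '')
cv2.imwrite('pics/c5.png',cv2.resize(p[220:310,390:490,::-1],None,fx=6,fy=6))
E
```

```text
[ 622.69355812 -323.36332026  111.87602907] [-0.75455319 -0.29123014 -0.17755859]
33 [ 658.04042935 -327.88256083  134.7469024 ] [ 664.9876399  -319.79486438  139.65821113]
```

View pics/c5.png

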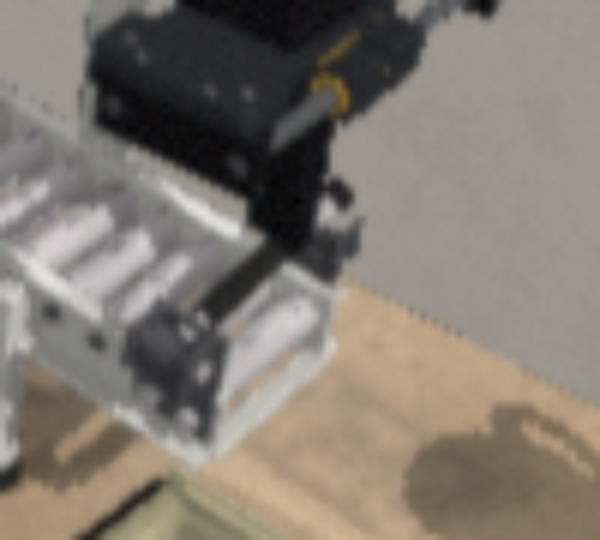

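The ball at (340,195) is lower, about z 135, and the bar follows. About 10 mm remain.

Call:
carry_out(
  moves=[
    {"dx": 0,"dy": 0,"dz": 0.003,"twist": 0},
    {"dx": 0,"dy": 0,"dz": 0.005,"twist": 0},
    {"dx": 0,"dy": 0,"dz": 0.007,"twist": 0},
    {"dx": 0,"dy": 0,"dz": 0.007,"twist": 0},
  ],
)

```text
t: 5.95
eef_pos: [622.7, -323.4, 105.1]
tcp_rot: [-3.141, -0.0, 1.574]
ft_force: [-0.1, -0.7, -1.4]
opening: 0.002
```

Call:
carry_out(
  moves=[
    {"dx": 0,"dy": 0,"dz": 0.001,"twist": 0},
    {"dx": 0,"dy": 0,"dz": 0.002,"twist": 0},
    {"dx": 0,"dy": 0,"dz": 0.002,"twist": 0},
  ],
)

```text
t: 6.25
eef_pos: [623.0, -323.5, 103.9]
tcp_rot: [3.141, 0.0, 1.574]
ft_force: [-0.6, 1.2, 3.5]
opening: 0.005
```

Call:
carry_out(
  moves=[
    {"dx": 0,"dy": 0,"dz": 0.001,"twist": 0},
    {"dx": 0,"dy": 0,"dz": 0.001,"twist": 0},
  ],
)

```text
t: 6.45
eef_pos: [623.0, -323.6, 103.7]
tcp_rot: [3.141, 0.001, 1.574]
ft_force: [-1.8, 1.5, 9.7]
opening: 0.007
```

Force rises at a fixed height, so the bar looks seated. I lift off and check.

Call:
carry_out(
  moves=[
    {"dx": 0,"dy": 0,"dz": -0.03,"twist": 0},
    {"dx": 0,"dy": 0,"dz": -0.07,"twist": 0},
    {"dx": 0,"dy": 0,"dz": -0.11,"twist": 0},
    {"dx": 0,"dy": -0.04,"dz": -0.14,"twist": 0},
    {"dx": 0,"dy": -0.08,"dz": -0.16,"twist": 0},
  ],
)

```text
t: 6.95
eef_pos: [542.5, -323.6, 264.2]
tcp_rot: [3.14, 0.001, 1.575]
ft_force: [-0.1, -0.7, 0.9]
opening: 0.002
```

Call:
carry_out(
  moves=[
    {"dx": 0,"dy": -0.045,"dz": 0,"twist": 0},
    {"dx": 0.04,"dy": -0.07,"dz": 0,"twist": 0},
    {"dx": 0.09,"dy": -0.07,"dz": 0,"twist": 0},
    {"dx": 0.14,"dy": -0.07,"dz": 0,"twist": 0},
    {"dx": 0.19,"dy": -0.07,"dz": 0,"twist": 0},
  ],
)

```text
t: 7.45
eef_pos: [471.7, -132.4, 262.7]
tcp_rot: [3.141, 0.0, 1.572]
ft_force: [1.4, -0.4, 0.4]
opening: 0.005
```

```bash
python3 - <<'E'
from h import *
p,d=snap('scene','s5');q,dt=snap('top','t5');s=state();print(s['eef_pos'],s['joints'].round(3))
for n,dd,im in(('scene',d,p),('top',dt,q)):
    P=cloud(n,dd);c=im.astype(int).sum(-1)
    m=(dd>0)&(P[...,1]<-310)&(P[...,1]>-335)&(P[...,0]>560)&(P[...,0]<680)&(P[...,2]>108)&(P[...,2]<160)
    for x in range(565,680,12):
        k=P[m&(abs(P[...,0]-x)<6)]
        if len(k):print(n,x,len(k),np.percentile(k[:,2],[50,90]).round(),np.median(k[:,1]).round())
cv2.imwrite('pics/c6.png',np.hstack([cv2.resize(p[220:310,390:490,::-1],None,fx=4,fy=4),cv2.resize(q[160:220,370:440,::-1],None,fx=5.14,fy=6)]))
E
```

```text
[ 471.74669107 -129.4344094   262.9674462 ] [-4.030e-01  2.230e-01  1.782e+00  1.000e-03  1.136e+00 -4.110e-01]
scene 565 36 [125. 130.] -321.0
scene 577 21 [124. 126.] -326.0
scene 589 19 [125. 126.] -327.0
scene 601 22 [124. 127.] -326.0
scene 613 19 [125. 127.] -326.0
scene 625 21 [124. 126.] -326.0
scene 637 14 [125. 127.] -326.0
scene 649 42 [120. 125.] -325.0
scene 661 43 [124. 127.] -322.0
scene 673 2 [122. 122.] -329.0
top 565 21 [127. 130.] -321.0
top 577 14 [124. 127.] -321.0
top 589 16 [125. 128.] -321.0
top 601 16 [124. 128.] -321.0
top 613 15 [126. 129.] -322.0
top 625 14 [126. 128.] -321.0
top 637 12 [125. 129.] -322.0
top 649 30 [122. 125.] -321.0
top 661 29 [125. 128.] -322.0
```

View pics/c6.png

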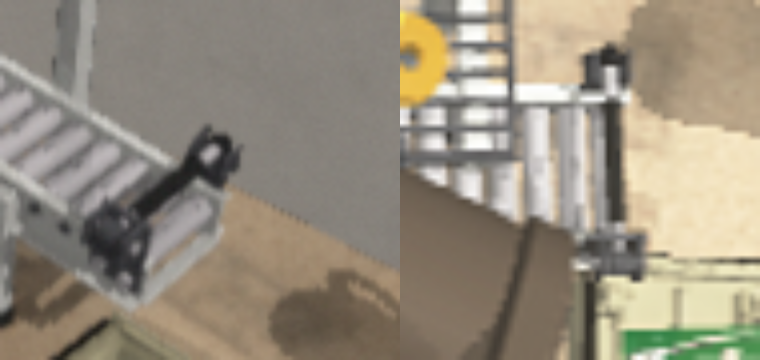

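The bar now lies level in its fork: the black sleeve runs from (110,225) to (210,150) in the left panel, with top z≈126 along its whole length. Next I check the fingertip height offset from the depth data.

```bash
python3 - <<'E'
from h import *
d=np.load('pics/s5.npy');P=cloud('scene',d);e=np.array([471.7,-130,263])
m=(d>0)&(np.abs(P[...,:2]-e[:2]).max(-1)<110)&(P[...,2]>150)
q=P[m];print(len(q))
for z in range(170,420,10):
    k=q[abs(q[:,2]-z)<5]
    if len(k):print(z,len(k),k.min(0).round(),k.max(0).round())
E
```

```text
8603
290 56 [ 466. -220.  285.] [ 581. -119.  295.]
300 98 [ 463. -230.  295.] [580. -86. 305.]
310 192 [ 462. -232.  305.] [582. -91. 315.]
320 49 [ 462. -145.  315.] [ 482. -122.  325.]
330 57 [ 459. -146.  325.] [ 482. -122.  335.]
340 57 [ 459. -146.  335.] [ 487. -123.  345.]
350 36 [ 458. -146.  345.] [ 483. -129.  355.]
360 45 [ 390. -165.  355.] [ 553. -102.  365.]
370 258 [ 389. -170.  365.] [553. -99. 375.]
380 372 [ 389. -171.  375.] [ 556. -100.  385.]
390 285 [ 381. -169.  385.] [560. -99. 395.]
400 523 [ 380. -169.  395.] [564. -98. 405.]
410 553 [ 381. -169.  405.] [ 561. -101.  415.]
```

The reported TCP reads about 22 mm lower than the real fingertips in z; x and y agree. I'll allow for that and check it by force and camera. With the tool still vertical, I first square up the near carton, which lies turned by 17°.

Call:
carry_out(
  moves=[
    {"dx": 0.044,"dy": -0.01,"dz": 0.01,"twist": -4},
    {"dx": 0.088,"dy": -0.02,"dz": 0.03,"twist": -8},
    {"dx": 0.132,"dy": -0.03,"dz": 0.05,"twist": -12},
    {"dx": 0.176,"dy": -0.04,"dz": 0.07,"twist": -17},
    {"dx": 0.219,"dy": -0.05,"dz": 0.09,"twist": -17},
  ],
  grip=0.095,
)

```text
t: 8.05
eef_pos: [421.4, 86.1, 172.0]
tcp_rot: [3.141, 0.0, 1.873]
ft_force: [0.8, 0.3, 0.3]
opening: 0.37
```

Call:
carry_out(
  moves=[
    {"dx": 0,"dy": 0,"dz": 0.04,"twist": 0},
    {"dx": 0,"dy": 0,"dz": 0.08,"twist": 0},
    {"dx": 0,"dy": 0,"dz": 0.113,"twist": 0},
    {"dx": 0,"dy": 0,"dz": 0.113,"twist": 0},
  ],
)

```text
t: 8.45
eef_pos: [420.2, 84.6, 56.7]
tcp_rot: [-3.136, -0.002, 1.87]
ft_force: [-0.1, 0.4, 1.2]
opening: 0.707
```

```bash
python3 - <<'E'
from h import *
s=state();print(s['eef_pos'],s['tcp_rot'],s['ft_force'],s['opening'])
p,d=snap('scene','s6');P=cloud('scene',d)
m=(d>0)&(abs(P[...,0]-421)<70)&(abs(P[...,1]-90)<60)&(P[...,2]>46)
q=P[m]
for z in range(50,170,8):
    k=q[abs(q[:,2]-z)<4]
    if len(k):print(z,len(k),k.min(0).round(),k.max(0).round())
E
```

```text
[420.19094623  84.63073004  56.72332677] [-3.13567274e+00 -1.54464062e-03  1.87029107e+00] [-0.11382929  0.44915729  1.17712929] 0.7070381499044378
50 9 [402.  48.  46.] [445. 102.  48.]
74 2 [453.  92.  77.] [458. 103.  78.]
82 33 [381.  62.  79.] [460. 104.  86.]
90 35 [381.  61.  86.] [459. 106.  94.]
98 40 [379.  60.  94.] [461. 102. 102.]
106 42 [379.  59. 102.] [466. 106. 110.]
114 42 [377.  60. 110.] [461. 105. 118.]
122 39 [377.  60. 118.] [465. 104. 126.]
130 29 [374.  60. 126.] [466.  98. 134.]
138 24 [383.  60. 134.] [469. 103. 142.]
146 20 [382.  58. 143.] [469. 106. 148.]
154 12 [353.  38. 151.] [460. 102. 158.]
162 45 [351.  30. 158.] [488.  93. 166.]
```

Call:
carry_out(
  moves=[
    {"dx": 0.005,"dy": 0.003,"dz": 0,"twist": 0},
    {"dx": 0.005,"dy": 0.003,"dz": 0,"twist": 0},
    {"dx": 0.005,"dy": 0.003,"dz": 0.01,"twist": 0},
    {"dx": 0.005,"dy": 0.003,"dz": 0.025,"twist": 0},
    {"dx": 0.005,"dy": 0.003,"dz": 0.04,"twist": 0},
  ],
)

```text
t: 9.0
eef_pos: [423.6, 90.7, 19.5]
tcp_rot: [3.139, 0.0, 1.87]
ft_force: [0.0, -0.0, 0.6]
opening: 0.995
```

Call:
carry_out(
  moves=[
    {"dx": 0,"dy": 0,"dz": 0.01,"twist": 0},
    {"dx": 0,"dy": 0,"dz": 0.017,"twist": 0},
    {"dx": 0,"dy": 0,"dz": 0.022,"twist": 0},
    {"dx": 0,"dy": 0,"dz": 0.027,"twist": 0},
  ],
)

```text
t: 9.4
eef_pos: [423.3, 90.7, -7.6]
tcp_rot: [3.141, 0.0, 1.87]
ft_force: [0.4, 0.4, 0.1]
opening: 0.994
```

Call:
carry_out(
  moves=[
    {"dx": 0,"dy": 0,"dz": 0,"twist": 0},
    {"dx": 0,"dy": 0,"dz": 0,"twist": 0},
    {"dx": 0,"dy": 0,"dz": 0,"twist": 0},
    {"dx": 0,"dy": 0,"dz": 0,"twist": 0},
    {"dx": 0,"dy": 0,"dz": 0,"twist": 0},
  ],
  grip=0.04,
)

```text
t: 9.9
eef_pos: [423.1, 90.7, -7.3]
tcp_rot: [3.141, -0.0, 1.87]
ft_force: [0.9, 1.0, 0.9]
opening: 0.646
```

Gripped at 61 mm. I lift, turn it square, and set it down.

Call:
carry_out(
  moves=[
    {"dx": 0,"dy": 0,"dz": 0,"twist": 0},
    {"dx": 0,"dy": 0,"dz": -0.01,"twist": 0},
    {"dx": 0,"dy": 0,"dz": -0.015,"twist": 6},
    {"dx": 0,"dy": 0,"dz": -0.015,"twist": 12},
    {"dx": 0,"dy": 0,"dz": -0.015,"twist": 17},
  ],
)

```text
t: 10.4
eef_pos: [423.3, 90.7, 8.3]
tcp_rot: [3.141, -0.0, 1.569]
ft_force: [1.1, 0.7, -1.7]
opening: 0.647
```

Call:
carry_out(
  moves=[
    {"dx": 0,"dy": 0,"dz": 0,"twist": 0},
    {"dx": 0,"dy": 0,"dz": 0.006,"twist": 0},
    {"dx": 0,"dy": 0,"dz": 0.011,"twist": 0},
    {"dx": 0,"dy": 0,"dz": 0.0145,"twist": 0},
    {"dx": 0,"dy": 0,"dz": 0.0145,"twist": 0},
  ],
)

```text
t: 10.9
eef_pos: [422.9, 90.6, -7.4]
tcp_rot: [-3.141, -0.0, 1.575]
ft_force: [-0.5, -0.9, -2.0]
opening: 0.649
```

Call:
carry_out(
  moves=[
    {"dx": 0,"dy": 0,"dz": 0,"twist": 0},
    {"dx": 0,"dy": 0,"dz": 0,"twist": 0},
    {"dx": 0,"dy": 0,"dz": 0,"twist": 0},
    {"dx": 0,"dy": 0,"dz": 0,"twist": 0},
    {"dx": 0,"dy": 0,"dz": -0.03,"twist": 0},
  ],
  grip=0.095,
)

```text
t: 11.4
eef_pos: [421.8, 90.5, 21.3]
tcp_rot: [-3.137, 0.0, 1.574]
ft_force: [0.0, -0.0, -0.2]
opening: 0.976
```

Call:
carry_out(
  moves=[
    {"dx": 0,"dy": 0,"dz": -0.05,"twist": 0},
    {"dx": 0,"dy": 0,"dz": -0.1,"twist": 0},
    {"dx": 0,"dy": 0,"dz": -0.14,"twist": 0},
  ],
)

```text
t: 11.7
eef_pos: [423.0, 90.7, 165.7]
tcp_rot: [3.14, -0.0, 1.574]
ft_force: [0.7, 0.6, 0.2]
opening: 1.002
```

Carton B is square now. Same for the far carton, turned by 6.8°.

Call:
carry_out(
  moves=[
    {"dx": 0.028,"dy": 0.034,"dz": 0,"twist": -1.8},
    {"dx": 0.05,"dy": 0.068,"dz": 0,"twist": -3.5},
    {"dx": 0.076,"dy": 0.102,"dz": 0.03,"twist": -5},
    {"dx": 0.102,"dy": 0.136,"dz": 0.06,"twist": -7},
    {"dx": 0.127,"dy": 0.17,"dz": 0.09,"twist": -7},
  ],
)

```text
t: 12.2
eef_pos: [589.7, 216.2, 75.7]
tcp_rot: [3.141, -0.0, 1.697]
ft_force: [0.7, -0.2, 0.0]
opening: 0.997
```

Call:
carry_out(
  moves=[
    {"dx": 0,"dy": 0,"dz": 0.02,"twist": 0},
    {"dx": 0,"dy": 0,"dz": 0.02,"twist": 0},
  ],
)

```text
t: 12.4
eef_pos: [587.1, 215.1, 53.4]
tcp_rot: [-3.136, 0.001, 1.697]
ft_force: [-0.5, -0.3, 0.9]
opening: 1.001
```

```bash
python3 - <<'E'
from h import *
s=state();print(s['eef_pos'],s['tcp_rot'],s['joints'].round(3))
p,d=snap('scene','s7');P=cloud('scene',d)
m=(d>0)&(abs(P[...,0]-592)<70)&(abs(P[...,1]-218)<30)&(P[...,2]>50)&(P[...,2]<140)
q=P[m];print(q.min(0),q.max(0))
d=read_camera('top')[1];P=cloud('top',d)
m=(d>0)&(abs(P[...,0]-422)<60)&(abs(P[...,1]-90)<60)&(P[...,2]>36)&(P[...,2]<55);q=P[m];print(len(q),cv2.minAreaRect(q[:,:2].astype(np.float32)))
E
```

```text
[587.11509116 215.09868265  53.39179437] [-3.13602150e+00  6.40917093e-04  1.69660133e+00] [0.246 0.653 1.682 0.    0.812 0.12 ]
[528.09848875 193.40565425  74.49491547] [648.53424967 232.28804208 138.99961859]
416 ((422.6429748535156, 91.37196350097656), (69.15753936767578, 58.40534591674805), 89.73174285888672)
```

Call:
carry_out(
  moves=[
    {"dx": 0.002,"dy": 0.006,"dz": 0.0,"twist": 0},
    {"dx": 0.002,"dy": 0.006,"dz": 0.02,"twist": 0},
    {"dx": 0.002,"dy": 0.006,"dz": 0.04,"twist": 0},
    {"dx": 0.002,"dy": 0.006,"dz": 0.054,"twist": 0},
    {"dx": 0.002,"dy": 0.006,"dz": 0.061,"twist": 0},
  ],
)

```text
t: 13.0
eef_pos: [594.4, 217.6, -4.4]
tcp_rot: [3.141, -0.0, 1.695]
ft_force: [0.2, 0.3, 0.1]
opening: 1.001
```

Call:
carry_out(
  moves=[
    {"dx": 0,"dy": 0,"dz": 0,"twist": 0},
    {"dx": 0,"dy": 0,"dz": 0,"twist": 0},
    {"dx": 0,"dy": 0,"dz": 0,"twist": 0},
    {"dx": 0,"dy": 0,"dz": 0,"twist": 0},
    {"dx": 0,"dy": 0,"dz": 0,"twist": 0},
  ],
  grip=0.04,
)

```text
t: 13.5
eef_pos: [594.4, 217.8, -3.9]
tcp_rot: [3.141, -0.0, 1.696]
ft_force: [-1.0, -0.5, 2.4]
opening: 0.641
```

Call:
carry_out(
  moves=[
    {"dx": 0,"dy": 0,"dz": -0.008,"twist": 0},
    {"dx": 0,"dy": 0,"dz": -0.012,"twist": 7},
    {"dx": 0,"dy": 0,"dz": -0.012,"twist": 7},
    {"dx": 0,"dy": 0,"dz": -0.006,"twist": 7},
    {"dx": 0,"dy": 0,"dz": -0.0005,"twist": 7},
  ],
)

```text
t: 14.0
eef_pos: [594.2, 217.8, -4.2]
tcp_rot: [-3.142, -0.0, 1.576]
ft_force: [-6.3, -0.4, 40.8]
opening: 0.645
```

Call:
carry_out(
  moves=[
    {"dx": 0,"dy": 0,"dz": 0,"twist": 0},
    {"dx": 0,"dy": 0,"dz": 0,"twist": 0},
    {"dx": 0,"dy": 0,"dz": 0,"twist": 0},
    {"dx": 0,"dy": 0,"dz": 0,"twist": 0},
    {"dx": 0,"dy": 0,"dz": -0.03,"twist": 0},
  ],
  grip=0.095,
)

```text
t: 14.5
eef_pos: [592.5, 217.3, 23.4]
tcp_rot: [-3.136, 0.001, 1.574]
ft_force: [-0.6, -0.4, 0.0]
opening: 0.985
```

Call:
carry_out(
  moves=[
    {"dx": 0,"dy": 0,"dz": -0.05,"twist": 0},
    {"dx": 0,"dy": 0,"dz": -0.1,"twist": 0},
    {"dx": 0,"dy": 0,"dz": -0.15,"twist": 0},
    {"dx": 0,"dy": 0,"dz": -0.18,"twist": 0},
  ],
)

```text
t: 14.9
eef_pos: [595.0, 218.0, 210.5]
tcp_rot: [3.137, -0.001, 1.574]
ft_force: [-0.0, -0.4, 0.5]
opening: 0.994
```

Both cartons are square. Each row only shifts and twists, so the needed lean has to come from how the arm handles poses at the edge of its reach ("approached as far as the arm can"). I'll try that in free air on the left, at azimuth 90°, by moving the tool in towards the base.

Call:
carry_out(
  moves=[
    {"dx": 0.036,"dy": -0.033,"dz": -0.01,"twist": 0},
    {"dx": 0.072,"dy": -0.066,"dz": -0.02,"twist": 0},
    {"dx": 0.108,"dy": -0.1,"dz": -0.03,"twist": 0},
    {"dx": 0.144,"dy": -0.133,"dz": -0.04,"twist": 0},
    {"dx": 0.18,"dy": -0.166,"dz": -0.04,"twist": 0},
  ],
)

```text
t: 15.4
eef_pos: [426.7, 398.7, 247.8]
tcp_rot: [3.14, -0.002, 1.574]
ft_force: [0.7, 0.3, -0.1]
opening: 1.002
```

Call:
carry_out(
  moves=[
    {"dx": 0.016,"dy": -0.043,"dz": 0,"twist": 0},
    {"dx": 0.032,"dy": -0.086,"dz": 0,"twist": 0},
    {"dx": 0.048,"dy": -0.13,"dz": 0,"twist": 0},
    {"dx": 0.064,"dy": -0.172,"dz": 0,"twist": 0},
    {"dx": 0.08,"dy": -0.215,"dz": 0,"twist": 0},
  ],
)

```text
t: 15.9
eef_pos: [210.8, 477.0, 246.4]
tcp_rot: [3.141, -0.0, 1.574]
ft_force: [0.7, 0.1, 0.1]
opening: 0.999
```

Call:
carry_out(
  moves=[
    {"dx": 0,"dy": -0.043,"dz": 0,"twist": 0},
    {"dx": 0,"dy": -0.086,"dz": 0,"twist": 0},
    {"dx": -0.01,"dy": -0.13,"dz": 0,"twist": 0},
    {"dx": -0.02,"dy": -0.172,"dz": 0,"twist": 0},
    {"dx": -0.04,"dy": -0.215,"dz": 0,"twist": 0},
  ],
)

```text
t: 16.4
eef_pos: [-3.8, 435.9, 246.2]
tcp_rot: [3.142, -0.001, 1.574]
ft_force: [-0.9, 0.3, 0.0]
opening: 1.0
```

Call:
carry_out(
  moves=[
    {"dx": -0.04,"dy": 0,"dz": 0,"twist": 0},
    {"dx": -0.08,"dy": 0,"dz": 0,"twist": 0},
    {"dx": -0.12,"dy": 0,"dz": 0,"twist": 0},
    {"dx": -0.16,"dy": 0,"dz": 0,"twist": 0},
  ],
)

```text
t: 16.8
eef_pos: [-2.2, 274.4, 246.0]
tcp_rot: [3.141, -0.0, 1.575]
ft_force: [0.4, -0.8, 0.3]
opening: 1.0
```

```bash
python3 - <<'E'
from h import *
s=state();print(s['eef_pos'],s['tcp_rot'],s['joints'].round(3),s['t'])
E
```

```text
[ -2.18644127 274.41893897 246.04476531] [ 3.14145562e+00 -2.68218823e-04  1.57470104e+00] [ 1.336 -0.121  2.204 -0.     1.058  1.332] 16.8
```

```bash
python3 - <<'E'
import numpy as np
D=[(625-.0,192.5,.4916,1.5594),(489.2,263,.223,1.782),(625.4,53.4,.653,1.682),(274.4,246,-.121,2.204)]
A=[];b=[]
for r,z,a,c in D:
    rp=np.sqrt(r*r-65.5**2)
    A.append([1,0,np.sin(a),np.sin(a+c)]);b.append(rp)
    A.append([0,1,np.cos(a),np.cos(a+c)]);b.append(z)
x,res,rk,_=np.linalg.lstsq(np.array(A),np.array(b),rcond=None)
print(x,np.array(A)@x-b)
a0,H,L1,L2=x
def ik(r,z):
    from scipy.optimize import fsolve
    rp=np.sqrt(r*r-65.5**2)
    f=lambda q:[a0+L1*np.sin(q[0])+L2*np.sin(q[0]+q[1])-rp,H+L1*np.cos(q[0])+L2*np.cos(q[0]+q[1])-z]
    q,i,ok,m=fsolve(f,[-.1,2.2],full_output=1);return q.round(2),(np.pi-q.sum()).round(2),ok
for r in(270,200,150,120):
    for z in(246,400,550,700,850):print(r,z,*ik(r,z))
E
```

```text
[ -18.31337998 -122.5506298   574.26549626  410.41558281] [-4.79920142  1.61410599 -3.7749288   1.83816374  4.92648382 -3.82396089
  3.6476464   0.37169117]
270 246 [-0.14  2.22] 1.06 1
270 400 [-0.23  1.89] 1.48 1
270 550 [-0.2  1.5] 1.84 1
270 700 [-0.08  0.99] 2.23 1
270 850 [ 0.28 -0.  ] 2.86 5
200 246 [-0.28  2.32] 1.11 1
200 400 [-0.36  1.97] 1.54 1
200 550 [-0.32  1.58] 1.89 1
200 700 [-0.19  1.08] 2.25 1
200 850 [0.21 0.  ] 2.93 5
150 246 [-0.4   2.37] 1.17 1
150 400 [-0.46  2.01] 1.59 1
150 550 [-0.41  1.62] 1.94 1
150 700 [-0.28  1.13] 2.29 1
150 850 [0.14 0.03] 2.97 1
120 246 [-0.48  2.4 ] 1.22 1
120 400 [-0.53  2.03] 1.64 1
120 550 [-0.47  1.64] 1.97 1
120 700 [-0.32  1.15] 2.32 1
120 850 [0.04 0.2 ] 2.9 1
```

Inward, the arm simply keeps tracking, and a limit there would come too close to the base. Outward on the robot's right (azimuth −90°), overreaching along −y should instead tip the tool outward. That is exactly the lean needed, with the wrist towards +y. I swing round at a safe height.

Call:
carry_out(
  moves=[
    {"dx": 0,"dy": 0.045,"dz": -0.02,"twist": 0},
    {"dx": 0,"dy": 0.09,"dz": -0.04,"twist": 0},
    {"dx": 0,"dy": 0.135,"dz": -0.06,"twist": 0},
    {"dx": 0,"dy": 0.18,"dz": -0.08,"twist": 0},
    {"dx": 0,"dy": 0.225,"dz": -0.09,"twist": 0},
  ],
)

```text
t: 17.3
eef_pos: [225.3, 276.3, 338.0]
tcp_rot: [3.139, -0.002, 1.573]
ft_force: [-0.6, 2.1, -0.2]
opening: 0.998
```

Call:
carry_out(
  moves=[
    {"dx": -0.035,"dy": 0.034,"dz": 0,"twist": 0},
    {"dx": -0.07,"dy": 0.068,"dz": 0,"twist": 0},
    {"dx": -0.105,"dy": 0.102,"dz": 0,"twist": 0},
    {"dx": -0.14,"dy": 0.136,"dz": 0,"twist": 0},
    {"dx": -0.175,"dy": 0.17,"dz": 0,"twist": 0},
  ],
)

```text
t: 17.8
eef_pos: [394.6, 100.2, 336.5]
tcp_rot: [3.141, -0.0, 1.573]
ft_force: [0.7, 1.7, 0.1]
opening: 1.002
```

Call:
carry_out(
  moves=[
    {"dx": -0.046,"dy": 0.015,"dz": 0,"twist": 0},
    {"dx": -0.092,"dy": 0.025,"dz": 0,"twist": 0},
    {"dx": -0.138,"dy": 0.03,"dz": 0,"twist": 0},
    {"dx": -0.184,"dy": 0.03,"dz": 0,"twist": 0},
    {"dx": -0.23,"dy": 0.02,"dz": 0,"twist": 0},
  ],
)

```text
t: 18.3
eef_pos: [414.3, -129.7, 336.1]
tcp_rot: [3.141, -0.0, 1.574]
ft_force: [0.5, -0.4, -0.1]
opening: 0.997
```

Call:
carry_out(
  moves=[
    {"dx": -0.037,"dy": -0.025,"dz": 0,"twist": 0},
    {"dx": -0.074,"dy": -0.05,"dz": 0,"twist": 0},
    {"dx": -0.11,"dy": -0.08,"dz": 0,"twist": 0},
    {"dx": -0.145,"dy": -0.11,"dz": 0,"twist": 0},
    {"dx": -0.18,"dy": -0.14,"dz": 0,"twist": 0},
  ],
)

```text
t: 18.8
eef_pos: [273.2, -309.2, 336.4]
tcp_rot: [3.141, 0.001, 1.574]
ft_force: [0.4, -0.8, 0.6]
opening: 0.995
```

Call:
carry_out(
  moves=[
    {"dx": -0.028,"dy": -0.035,"dz": 0,"twist": 0},
    {"dx": -0.054,"dy": -0.072,"dz": 0,"twist": 0},
    {"dx": -0.08,"dy": -0.11,"dz": 0,"twist": 0},
    {"dx": -0.105,"dy": -0.147,"dz": 0,"twist": 0},
    {"dx": -0.13,"dy": -0.185,"dz": 0,"twist": 0},
  ],
)

```text
t: 19.3
eef_pos: [88.3, -439.3, 336.4]
tcp_rot: [3.141, 0.001, 1.574]
ft_force: [0.7, -1.0, 0.5]
opening: 0.997
```

Call:
carry_out(
  moves=[
    {"dx": -0.045,"dy": -0.01,"dz": 0,"twist": 0},
    {"dx": -0.09,"dy": -0.02,"dz": 0,"twist": 0},
    {"dx": -0.135,"dy": -0.03,"dz": 0,"twist": 0},
    {"dx": -0.18,"dy": -0.033,"dz": 0,"twist": 0},
    {"dx": -0.225,"dy": -0.033,"dz": 0,"twist": 0},
  ],
)

```text
t: 19.8
eef_pos: [57.0, -665.4, 336.1]
tcp_rot: [-3.142, 0.0, 1.573]
ft_force: [-0.5, -0.3, -0.1]
opening: 0.995
```

```bash
python3 - <<'E'
from h import *
s=state();print(s['eef_pos'],s['tcp_rot'],s['joints'].round(3),s['t'])
E
```

```text
[  57.03246906 -665.3822161   336.09097805] [-3.14155369e+00  1.05553726e-04  1.57293416e+00] [-1.584  0.462  1.228 -0.     1.451 -1.586] 19.8
```

Call:
carry_out(
  moves=[
    {"dx": -0.045,"dy": 0.008,"dz": 0,"twist": 0},
    {"dx": -0.09,"dy": 0.008,"dz": 0,"twist": 0},
    {"dx": -0.135,"dy": 0.008,"dz": 0,"twist": 0},
    {"dx": -0.17,"dy": 0.008,"dz": 0,"twist": 0},
  ],
)

```text
t: 20.2
eef_pos: [66.2, -835.3, 335.2]
tcp_rot: [3.142, -0.001, 1.574]
ft_force: [-0.3, -0.2, 0.1]
opening: 1.0
```

Call:
carry_out(
  moves=[
    {"dx": -0.03,"dy": 0,"dz": 0,"twist": 0},
    {"dx": -0.06,"dy": 0,"dz": 0,"twist": 0},
    {"dx": -0.09,"dy": 0,"dz": 0,"twist": 0},
    {"dx": -0.12,"dy": 0,"dz": 0,"twist": 0},
  ],
)

```text
t: 20.6
eef_pos: [63.8, -914.6, 306.2]
tcp_rot: [3.14, 0.009, 1.574]
ft_force: [-0.4, -1.0, -3.7]
opening: 1.0
```

```bash
python3 - <<'E'
from h import *
s=state();print(s['eef_pos'],s['tcp_rot'],s['joints'].round(3),s['t'])
E
```

```text
[  63.75561339 -914.56900944  306.16035569] [3.13951437 0.00933249 1.573729  ] [-1.574  1.088  0.057  0.002  1.988 -1.576] 20.6
```

Call:
carry_out(
  moves=[
    {"dx": -0.05,"dy": 0,"dz": 0,"twist": 0},
    {"dx": -0.1,"dy": 0,"dz": 0,"twist": 0},
    {"dx": -0.15,"dy": 0,"dz": 0,"twist": 0},
    {"dx": -0.2,"dy": 0,"dz": 0,"twist": 0},
    {"dx": -0.25,"dy": 0,"dz": 0,"twist": 0},
  ],
)

```text
t: 21.1
eef_pos: [56.5, -946.7, 270.4]
tcp_rot: [3.138, 0.064, 1.574]
ft_force: [-0.1, -0.3, -0.1]
opening: 0.996
```

```bash
python3 - <<'E'
from h import *
s=state();print(s['eef_pos'],s['tcp_rot'],s['joints'].round(3),s['t'],s['joints'][[1,2,4]].sum()-np.pi)
E
```

```text
[  56.51865875 -946.72555739  270.36657972] [3.13778772 0.06394386 1.57357596] [-1.582  1.131  0.048  0.005  1.899 -1.583] 21.1 -0.06388749572240471
```

The lean has begun: 3.7° in the wanted direction. I check whether it stays in the commanded pose when I back off.

Call:
carry_out(
  moves=[
    {"dx": 0.04,"dy": 0.005,"dz": 0,"twist": 0},
    {"dx": 0.08,"dy": 0.01,"dz": 0,"twist": 0},
  ],
)

```text
t: 21.3
eef_pos: [61.4, -911.1, 266.1]
tcp_rot: [3.138, 0.061, 1.573]
ft_force: [-1.0, -1.8, 0.3]
opening: 1.001
```

```bash
python3 - <<'E'
from h import *
s=state();print(s['eef_pos'],s['tcp_rot'],s['joints'].round(4),s['t'],s['joints'][[1,2,4]].sum()-np.pi)
E
```

```text
[  61.43820166 -911.1222782   266.06331185] [3.1377038  0.06053791 1.5730412 ] [-1.5771  0.9594  0.444   0.0044  1.6776 -1.5789] 21.3 -0.06050349386838105
```

The reached lean is kept as the new commanded pose, so it can be built up by repeated pushes outward.

Call:
carry_out(
  moves=[
    {"dx": -0.1,"dy": 0,"dz": 0,"twist": 0},
    {"dx": -0.25,"dy": 0,"dz": -0.05,"twist": 0},
    {"dx": -0.3,"dy": 0,"dz": -0.08,"twist": 0},
    {"dx": -0.3,"dy": 0,"dz": -0.08,"twist": 0},
    {"dx": -0.3,"dy": 0,"dz": -0.08,"twist": 0},
  ],
)

```text
t: 21.8
eef_pos: [54.2, -957.0, 272.8]
tcp_rot: [3.136, 0.101, 1.573]
ft_force: [0.1, -0.1, 0.1]
opening: 1.0
```

```bash
python3 - <<'E'
from h import *
s=state();print(s['eef_pos'],s['tcp_rot'],s['joints'].round(4),s['t'],s['joints'][[1,2,4]].sum()-np.pi)
E
```

```text
[  54.21071918 -957.03711473  272.75345818] [3.13592456 0.10058587 1.57322389] [-1.5853  1.1295  0.0474  0.0077  1.8642 -1.5854] 21.8 -0.10048441879172865
```

Call:
carry_out(
  moves=[
    {"dx": -0.3,"dy": 0.01,"dz": -0.06,"twist": 0},
    {"dx": -0.3,"dy": 0.01,"dz": -0.06,"twist": 0},
    {"dx": -0.3,"dy": 0.01,"dz": -0.06,"twist": 0},
    {"dx": -0.3,"dy": 0.01,"dz": -0.06,"twist": 0},
    {"dx": -0.3,"dy": 0.01,"dz": -0.06,"twist": 0},
  ],
)

```text
t: 22.3
eef_pos: [51.9, -971.5, 260.8]
tcp_rot: [3.134, 0.132, 1.573]
ft_force: [0.7, -1.0, 0.2]
opening: 0.997
```

Call:
carry_out(
  moves=[
    {"dx": -0.3,"dy": 0.01,"dz": -0.06,"twist": 0},
    {"dx": -0.3,"dy": 0.01,"dz": -0.06,"twist": 0},
    {"dx": -0.3,"dy": 0.01,"dz": -0.06,"twist": 0},
    {"dx": -0.3,"dy": 0.01,"dz": -0.06,"twist": 0},
    {"dx": -0.3,"dy": 0.01,"dz": -0.06,"twist": 0},
  ],
)

```text
t: 22.8
eef_pos: [49.8, -983.5, 257.5]
tcp_rot: [3.132, 0.167, 1.573]
ft_force: [0.1, 0.7, -0.3]
opening: 1.0
```

```bash
python3 - <<'E'
from h import *
s=state();print(s['eef_pos'],s['tcp_rot'],s['joints'].round(4),s['t'],s['joints'][[1,2,4]].sum()-np.pi,Ro.from_euler('xyz',s['tcp_rot']).as_matrix().round(3).tolist())
E
```

```text
[  49.78891217 -983.46233499  257.52091998] [3.13224385 0.16678703 1.57270388] [-1.5911  1.1483  0.0484  0.0133  1.7783 -1.5899] 22.8 -0.1665599571328631 [[-0.002, 1.0, 0.01], [0.986, 0.003, -0.166], [-0.166, 0.009, -0.986]]
```

Call:
carry_out(
  moves=[
    {"dx": -0.3,"dy": 0.04,"dz": 0,"twist": 0},
    {"dx": -0.3,"dy": 0.04,"dz": 0,"twist": 0},
    {"dx": -0.3,"dy": 0.04,"dz": 0,"twist": 0},
    {"dx": -0.3,"dy": 0.04,"dz": 0,"twist": 0},
    {"dx": -0.3,"dy": 0.04,"dz": 0,"twist": 0},
  ],
)

```text
t: 23.3
eef_pos: [64.9, -1003.1, 230.6]
tcp_rot: [3.13, 0.202, 1.573]
ft_force: [0.5, -0.5, 0.0]
opening: 1.0
```

Call:
carry_out(
  moves=[
    {"dx": -0.3,"dy": 0.04,"dz": 0,"twist": 0},
    {"dx": -0.3,"dy": 0.04,"dz": 0,"twist": 0},
    {"dx": -0.3,"dy": 0.04,"dz": 0,"twist": 0},
    {"dx": -0.3,"dy": 0.04,"dz": 0,"twist": 0},
    {"dx": -0.3,"dy": 0.04,"dz": 0,"twist": 0},
  ],
)

```text
t: 23.8
eef_pos: [77.4, -1018.7, 214.6]
tcp_rot: [3.127, 0.238, 1.572]
ft_force: [-0.3, -0.2, -0.3]
opening: 0.997
```

```bash
python3 - <<'E'
from h import *
s=state();print(s['eef_pos'],s['tcp_rot'],s['joints'].round(4),s['t'],s['joints'][[1,2,4]].sum()-np.pi,Ro.from_euler('xyz',s['tcp_rot']).as_matrix().round(3).tolist())
E
```

```text
[   77.3581775  -1018.70927137   214.55426155] [3.12725833 0.23808479 1.5719525 ] [-1.5633  1.1984  0.0484  0.0129  1.6566 -1.5635] 23.8 -0.23817618006975128 [[-0.001, 1.0, 0.015], [0.972, 0.005, -0.236], [-0.236, 0.014, -0.972]]
```

Call:
carry_out(
  moves=[
    {"dx": -0.3,"dy": 0,"dz": -0.05,"twist": 0},
    {"dx": -0.3,"dy": 0,"dz": -0.05,"twist": 0},
    {"dx": -0.3,"dy": 0,"dz": -0.05,"twist": 0},
    {"dx": -0.3,"dy": 0,"dz": -0.05,"twist": 0},
    {"dx": -0.3,"dy": 0,"dz": -0.05,"twist": 0},
  ],
)

```text
t: 24.3
eef_pos: [65.5, -1024.9, 233.2]
tcp_rot: [3.125, 0.275, 1.571]
ft_force: [0.3, 0.2, 0.4]
opening: 1.001
```

Call:
carry_out(
  moves=[
    {"dx": -0.3,"dy": 0,"dz": -0.05,"twist": 0},
    {"dx": -0.3,"dy": 0,"dz": -0.05,"twist": 0},
    {"dx": -0.3,"dy": 0,"dz": -0.05,"twist": 0},
    {"dx": -0.3,"dy": 0,"dz": -0.05,"twist": 0},
    {"dx": -0.3,"dy": 0,"dz": -0.05,"twist": 0},
  ],
)

```text
t: 24.8
eef_pos: [56.2, -1029.4, 253.7]
tcp_rot: [3.123, 0.311, 1.571]
ft_force: [-0.3, -0.1, 0.5]
opening: 1.002
```

Call:
carry_out(
  moves=[
    {"dx": -0.3,"dy": 0,"dz": -0.05,"twist": 0},
    {"dx": -0.3,"dy": 0,"dz": -0.05,"twist": 0},
    {"dx": -0.3,"dy": 0,"dz": -0.05,"twist": 0},
    {"dx": -0.3,"dy": 0,"dz": -0.05,"twist": 0},
    {"dx": -0.3,"dy": 0,"dz": -0.05,"twist": 0},
  ],
)

```text
t: 25.3
eef_pos: [48.0, -1032.4, 277.4]
tcp_rot: [3.121, 0.347, 1.57]
ft_force: [0.9, 0.6, -1.2]
opening: 0.999
```

Call:
carry_out(
  moves=[
    {"dx": -0.3,"dy": 0,"dz": -0.05,"twist": 0},
    {"dx": -0.3,"dy": 0,"dz": -0.05,"twist": 0},
    {"dx": -0.3,"dy": 0,"dz": -0.05,"twist": 0},
    {"dx": -0.3,"dy": 0,"dz": -0.05,"twist": 0},
    {"dx": -0.3,"dy": 0,"dz": -0.05,"twist": 0},
  ],
)

```text
t: 25.8
eef_pos: [41.0, -1033.8, 303.4]
tcp_rot: [3.119, 0.383, 1.569]
ft_force: [1.1, 0.1, 0.5]
opening: 0.999
```

```bash
python3 - <<'E'
from h import *
s=state();print(s['eef_pos'],s['tcp_rot'],s['joints'].round(4),s['t'],s['joints'][[1,2,4]].sum()-np.pi,Ro.from_euler('xyz',s['tcp_rot']).as_matrix().round(3).tolist())
E
```

```text
[   41.01516477 -1033.82253732   303.36106716] [3.11940091 0.38298063 1.56903331] [-1.6046  1.1175  0.0484  0.0342  1.5936 -1.5998] 25.8 -0.3821560055999438 [[0.002, 1.0, 0.022], [0.928, 0.007, -0.374], [-0.374, 0.021, -0.927]]
```

Call:
carry_out(
  moves=[
    {"dx": -0.3,"dy": 0.03,"dz": 0,"twist": 0},
    {"dx": -0.3,"dy": 0.03,"dz": 0,"twist": 0},
    {"dx": -0.3,"dy": 0.03,"dz": 0,"twist": 0},
    {"dx": -0.3,"dy": 0.03,"dz": 0,"twist": 0},
    {"dx": -0.3,"dy": 0.03,"dz": 0,"twist": 0},
  ],
)

```text
t: 26.3
eef_pos: [52.0, -1043.5, 306.0]
tcp_rot: [3.117, 0.418, 1.568]
ft_force: [-0.2, 0.1, 0.3]
opening: 0.999
```

Call:
carry_out(
  moves=[
    {"dx": -0.3,"dy": 0.03,"dz": 0,"twist": 0},
    {"dx": -0.3,"dy": 0.03,"dz": 0,"twist": 0},
    {"dx": -0.3,"dy": 0.03,"dz": 0,"twist": 0},
    {"dx": -0.3,"dy": 0.03,"dz": 0,"twist": 0},
    {"dx": -0.3,"dy": 0.03,"dz": 0,"twist": 0},
  ],
)

```text
t: 26.8
eef_pos: [60.8, -1050.8, 315.4]
tcp_rot: [3.115, 0.455, 1.567]
ft_force: [-0.2, 0.6, -0.5]
opening: 0.998
```

Call:
carry_out(
  moves=[
    {"dx": -0.3,"dy": 0.03,"dz": 0,"twist": 0},
    {"dx": -0.3,"dy": 0.03,"dz": 0,"twist": 0},
    {"dx": -0.3,"dy": 0.03,"dz": 0,"twist": 0},
    {"dx": -0.3,"dy": 0.03,"dz": 0,"twist": 0},
    {"dx": -0.3,"dy": 0.03,"dz": 0,"twist": 0},
  ],
)

```text
t: 27.3
eef_pos: [68.3, -1056.0, 329.3]
tcp_rot: [3.112, 0.491, 1.566]
ft_force: [-0.2, -0.3, -0.3]
opening: 0.996
```

Call:
carry_out(
  moves=[
    {"dx": -0.3,"dy": 0.03,"dz": 0,"twist": 0},
    {"dx": -0.3,"dy": 0.03,"dz": 0,"twist": 0},
    {"dx": -0.3,"dy": 0.03,"dz": 0,"twist": 0},
    {"dx": -0.3,"dy": 0.03,"dz": 0,"twist": 0},
    {"dx": -0.3,"dy": 0.03,"dz": 0,"twist": 0},
  ],
)

```text
t: 27.8
eef_pos: [74.6, -1059.3, 347.2]
tcp_rot: [3.109, 0.527, 1.565]
ft_force: [-0.2, -0.6, 0.3]
opening: 0.999
```

Call:
carry_out(
  moves=[
    {"dx": -0.3,"dy": 0.03,"dz": 0,"twist": 0},
    {"dx": -0.3,"dy": 0.03,"dz": 0,"twist": 0},
    {"dx": -0.3,"dy": 0.03,"dz": 0,"twist": 0},
    {"dx": -0.3,"dy": 0.03,"dz": 0,"twist": 0},
    {"dx": -0.3,"dy": 0.03,"dz": 0,"twist": 0},
  ],
)

```text
t: 28.3
eef_pos: [79.9, -1060.7, 368.5]
tcp_rot: [3.106, 0.563, 1.563]
ft_force: [-0.3, -0.2, -0.2]
opening: 0.998
```

```bash
python3 - <<'E'
from h import *
s=state();print(s['eef_pos'],s['tcp_rot'],s['joints'].round(4),s['t'],s['joints'][[1,2,4]].sum()-np.pi,Ro.from_euler('xyz',s['tcp_rot']).as_matrix().round(3).tolist())
E
```

```text
[   79.94029737 -1060.71831661   368.50476277] [3.10569034 0.56251785 1.56329591] [-1.5656  1.0726  0.0483  0.0293  1.4579 -1.5634] 28.3 -0.5628180387016597 [[0.006, 0.999, 0.032], [0.846, 0.012, -0.533], [-0.533, 0.03, -0.845]]
```

Call:
carry_out(
  moves=[
    {"dx": -0.3,"dy": -0.02,"dz": 0.05,"twist": 0},
    {"dx": -0.3,"dy": -0.02,"dz": 0.05,"twist": 0},
    {"dx": -0.3,"dy": -0.02,"dz": 0.05,"twist": 0},
    {"dx": -0.3,"dy": -0.02,"dz": 0.05,"twist": 0},
    {"dx": -0.3,"dy": -0.02,"dz": 0.05,"twist": 0},
  ],
)

```text
t: 28.8
eef_pos: [57.8, -1073.7, 367.7]
tcp_rot: [3.103, 0.597, 1.561]
ft_force: [-0.3, -0.2, 0.6]
opening: 1.0
```

Call:
carry_out(
  moves=[
    {"dx": -0.3,"dy": -0.02,"dz": 0.05,"twist": 0},
    {"dx": -0.3,"dy": -0.02,"dz": 0.05,"twist": 0},
    {"dx": -0.3,"dy": -0.02,"dz": 0.05,"twist": 0},
    {"dx": -0.3,"dy": -0.02,"dz": 0.05,"twist": 0},
    {"dx": -0.3,"dy": -0.02,"dz": 0.05,"twist": 0},
  ],
)

```text
t: 29.3
eef_pos: [39.6, -1083.0, 374.1]
tcp_rot: [3.101, 0.633, 1.56]
ft_force: [0.6, 0.1, 0.2]
opening: 0.996
```

```bash
python3 - <<'E'
from h import *
s=state();R=Ro.from_euler('xyz',s['tcp_rot']).as_matrix();print(s['eef_pos'],s['tcp_rot'],s['joints'].round(4),s['t'],R.round(3).tolist())
# twist making jaw axis (tool y) horizontal
print('twist for level jaws',np.degrees(np.arctan2(R[2,1],R[2,0])), )
plan([(80,-700,340),(200,-420,340),(420,-150,340),(430,100,300),(420,200,200)])
E
```

```text
[   39.63930144 -1082.95698619   374.07879333] [3.10089503 0.63311385 1.55987659] [-1.6108  1.0793  0.0484  0.0589  1.3822 -1.6053] 29.3 [[0.009, 0.999, 0.034], [0.806, 0.013, -0.592], [-0.592, 0.033, -0.806]]
twist for level jaws 176.8268278430136
[{"dx":0.037,"dy":0.005,"dz":-0.022,"twist":0.0},{"dx":0.073,"dy":0.010,"dz":-0.044,"twist":0.0},{"dx":0.110,"dy":0.015,"dz":-0.066,"twist":0.0},{"dx":0.146,"dy":0.020,"dz":-0.088,"twist":0.0},{"dx":0.183,"dy":0.025,"dz":-0.110,"twist":0.0}]
[{"dx":0.037,"dy":0.005,"dz":-0.022,"twist":0.0},{"dx":0.073,"dy":0.010,"dz":-0.044,"twist":0.0},{"dx":0.110,"dy":0.015,"dz":-0.066,"twist":0.0},{"dx":0.146,"dy":0.020,"dz":-0.088,"twist":0.0},{"dx":0.179,"dy":0.037,"dz":-0.111,"twist":0.0}]
[{"dx":0.032,"dy":0.018,"dz":-0.023,"twist":0.0},{"dx":0.065,"dy":0.035,"dz":-0.046,"twist":0.0},{"dx":0.097,"dy":0.053,"dz":-0.069,"twist":0.0},{"dx":0.130,"dy":0.071,"dz":-0.092,"twist":0.0},{"dx":0.162,"dy":0.088,"dz":-0.115,"twist":0.0}]
[{"dx":0.032,"dy":0.018,"dz":-0.023,"twist":0.0},{"dx":0.060,"dy":0.046,"dz":-0.042,"twist":0.0},{"dx":0.087,"dy":0.074,"dz":-0.061,"twist":0.0},{"dx":0.115,"dy":0.101,"dz":-0.080,"twist":0.0},{"dx":0.142,"dy":0.129,"dz":-0.099,"twist":0.0}]
[{"dx":0.027,"dy":0.028,"dz":-0.019,"twist":0.0},{"dx":0.055,"dy":0.056,"dz":-0.038,"twist":0.0},{"dx":0.082,"dy":0.084,"dz":-0.057,"twist":0.0},{"dx":0.110,"dy":0.112,"dz":-0.076,"twist":0.0},{"dx":0.147,"dy":0.114,"dz":-0.095,"twist":0.0}]
[{"dx":0.038,"dy":0.002,"dz":-0.019,"twist":0.0},{"dx":0.075,"dy":0.004,"dz":-0.038,"twist":0.0},{"dx":0.113,"dy":0.006,"dz":-0.058,"twist":0.0},{"dx":0.150,"dy":0.008,"dz":-0.077,"twist":0.0},{"dx":0.188,"dy":0.010,"dz":-0.096,"twist":0.0}]
[{"dx":0.035,"dy":-0.003,"dz":0.005,"twist":0.0},{"dx":0.070,"dy":-0.006,"dz":0.011,"twist":0.0},{"dx":0.105,"dy":-0.009,"dz":0.016,"twist":0.0},{"dx":0.140,"dy":-0.012,"dz":0.021,"twist":0.0}]
```

The lean is now 36.3° towards −y with the jaws level within 2° and square within 1°. I travel back over the front of the bench to the near carton.

Call:
carry_out(
  moves=[
    {"dx": 0.037,"dy": 0.005,"dz": -0.022,"twist": 0},
    {"dx": 0.073,"dy": 0.01,"dz": -0.044,"twist": 0},
    {"dx": 0.11,"dy": 0.015,"dz": -0.066,"twist": 0},
    {"dx": 0.146,"dy": 0.02,"dz": -0.088,"twist": 0},
    {"dx": 0.183,"dy": 0.025,"dz": -0.11,"twist": 0},
  ],
)

```text
t: 29.8
eef_pos: [57.1, -923.3, 360.4]
tcp_rot: [3.101, 0.634, 1.56]
ft_force: [0.2, -1.7, 1.1]
opening: 0.997
```

Call:
carry_out(
  moves=[
    {"dx": 0.037,"dy": 0.005,"dz": -0.022,"twist": 0},
    {"dx": 0.073,"dy": 0.01,"dz": -0.044,"twist": 0},
    {"dx": 0.11,"dy": 0.015,"dz": -0.066,"twist": 0},
    {"dx": 0.146,"dy": 0.02,"dz": -0.088,"twist": 0},
    {"dx": 0.179,"dy": 0.037,"dz": -0.111,"twist": 0},
  ],
)

```text
t: 30.3
eef_pos: [91.3, -712.6, 345.5]
tcp_rot: [3.101, 0.633, 1.559]
ft_force: [-0.0, -0.7, 1.0]
opening: 0.998
```

Call:
carry_out(
  moves=[
    {"dx": 0.032,"dy": 0.018,"dz": -0.023,"twist": 0},
    {"dx": 0.065,"dy": 0.035,"dz": -0.046,"twist": 0},
    {"dx": 0.097,"dy": 0.053,"dz": -0.069,"twist": 0},
    {"dx": 0.13,"dy": 0.071,"dz": -0.092,"twist": 0},
    {"dx": 0.162,"dy": 0.088,"dz": -0.115,"twist": 0},
  ],
)

```text
t: 30.8
eef_pos: [177.6, -513.1, 345.6]
tcp_rot: [3.1, 0.634, 1.559]
ft_force: [-0.1, 0.7, 0.2]
opening: 0.999
```

Call:
carry_out(
  moves=[
    {"dx": 0.032,"dy": 0.018,"dz": -0.023,"twist": 0},
    {"dx": 0.06,"dy": 0.046,"dz": -0.042,"twist": 0},
    {"dx": 0.087,"dy": 0.074,"dz": -0.061,"twist": 0},
    {"dx": 0.115,"dy": 0.101,"dz": -0.08,"twist": 0},
    {"dx": 0.142,"dy": 0.129,"dz": -0.099,"twist": 0},
  ],
)

```text
t: 31.3
eef_pos: [304.5, -338.6, 346.0]
tcp_rot: [3.099, 0.635, 1.558]
ft_force: [0.7, -0.4, 0.1]
opening: 0.999
```

```bash
python3 - <<'E'
from h import *
s=state();R=Ro.from_euler('xyz',s['tcp_rot']).as_matrix();print(s['eef_pos'],s['tcp_rot'],s['joints'].round(3),s['t'])
plan([(420,-150,340),(430,0,280),(423,95,130)])
E
```

```text
[ 304.53694828 -338.63173174  345.98366735] [3.09916244 0.63489385 1.55849172] [-0.706 -0.053  2.025 -0.636  0.805 -0.343] 31.3
[{"dx":0.031,"dy":0.024,"dz":-0.021,"twist":0.0},{"dx":0.063,"dy":0.047,"dz":-0.041,"twist":0.0},{"dx":0.094,"dy":0.071,"dz":-0.062,"twist":0.0},{"dx":0.125,"dy":0.094,"dz":-0.082,"twist":0.0},{"dx":0.157,"dy":0.118,"dz":-0.103,"twist":0.0}]
[{"dx":0.039,"dy":0.002,"dz":-0.010,"twist":0.0},{"dx":0.078,"dy":0.005,"dz":-0.020,"twist":0.0},{"dx":0.117,"dy":0.007,"dz":-0.030,"twist":0.0},{"dx":0.156,"dy":0.010,"dz":-0.040,"twist":0.0},{"dx":0.198,"dy":0.007,"dz":-0.024,"twist":0.0}]
[{"dx":0.041,"dy":-0.003,"dz":0.016,"twist":0.0},{"dx":0.083,"dy":-0.005,"dz":0.032,"twist":0.0},{"dx":0.124,"dy":-0.008,"dz":0.048,"twist":0.0}]
```

Call:
carry_out(
  moves=[
    {"dx": 0.031,"dy": 0.024,"dz": -0.021,"twist": 0},
    {"dx": 0.063,"dy": 0.047,"dz": -0.041,"twist": 0},
    {"dx": 0.094,"dy": 0.071,"dz": -0.062,"twist": 0},
    {"dx": 0.125,"dy": 0.094,"dz": -0.082,"twist": 0},
    {"dx": 0.157,"dy": 0.118,"dz": -0.103,"twist": 0},
  ],
)

```text
t: 31.8
eef_pos: [420.4, -149.2, 339.6]
tcp_rot: [3.099, 0.634, 1.559]
ft_force: [0.5, 0.2, 1.2]
opening: 0.999
```

Call:
carry_out(
  moves=[
    {"dx": 0.039,"dy": 0.002,"dz": -0.01,"twist": 0},
    {"dx": 0.078,"dy": 0.005,"dz": -0.02,"twist": 0},
    {"dx": 0.117,"dy": 0.007,"dz": -0.03,"twist": 0},
    {"dx": 0.156,"dy": 0.01,"dz": -0.04,"twist": 0},
    {"dx": 0.198,"dy": 0.007,"dz": -0.024,"twist": 0},
  ],
)

```text
t: 32.3
eef_pos: [429.1, 25.3, 242.6]
tcp_rot: [3.094, 0.632, 1.557]
ft_force: [0.1, -0.2, -0.9]
opening: 0.997
```

Call:
carry_out(
  moves=[
    {"dx": 0.041,"dy": -0.003,"dz": 0.016,"twist": 0},
    {"dx": 0.083,"dy": -0.005,"dz": 0.032,"twist": 0},
    {"dx": 0.124,"dy": -0.008,"dz": 0.048,"twist": 0},
    {"dx": 0.124,"dy": -0.008,"dz": 0.048,"twist": 0},
  ],
)

```text
t: 32.7
eef_pos: [421.3, 95.6, 125.9]
tcp_rot: [3.107, 0.635, 1.566]
ft_force: [-0.6, -0.2, 0.5]
opening: 0.997
```

```bash
python3 - <<'E'
from h import *
s=state();e=np.array(s['eef_pos']);R=Ro.from_euler('xyz',s['tcp_rot']).as_matrix();print(e,s['tcp_rot'],s['joints'].round(3),s['t'])
p,d=snap('scene','s8');P=cloud('scene',d)
L=(P-e)@R   # tool-frame coords
m=(d>0)&(P[...,2]>60)&(abs(L[...,0])<60)&(abs(L[...,1])<100)&(L[...,2]>-130)&(L[...,2]<40)
q=L[m]
for z in range(-130,40,8):
    k=q[abs(q[:,2]-z)<4]
    if len(k):print(z,len(k),k.min(0).round(),k.max(0).round())
print(P[m&(L[...,2]>-40)].min(0),P[m&(L[...,2]>-40)].max(0))
cv2.imwrite('pics/c7.png',cv2.resize(p[130:330,170:370,::-1],None,fx=3,fy=3))
E
```

```text
[421.2593616   95.64227732 125.87938109] [3.10733653 0.6348656  1.56596431] [ 0.446  0.485  2.006 -0.688  1.044  0.914] 32.7
-130 116 [ -39.  -89. -130.] [  30.   91. -126.]
-122 152 [ -41.  -89. -126.] [  31.   86. -118.]
-114 228 [ -39.  -83. -118.] [  33.   81. -110.]
-106 158 [ -39.  -83. -110.] [  35.   83. -102.]
-98 87 [ -40.  -82. -102.] [ 26.  84. -94.]
-90 49 [-15. -61. -94.] [ 14.  60. -86.]
-82 52 [-16. -60. -86.] [ 11.  61. -78.]
-74 48 [-15. -60. -78.] [ 10.  59. -70.]
-66 46 [-16. -58. -70.] [  9.  59. -62.]
-58 44 [-17. -58. -62.] [  9.  59. -54.]
-50 45 [-17. -56. -54.] [ 13.  58. -46.]
-42 39 [-17. -56. -46.] [ 13.  55. -38.]
-34 38 [-15. -55. -38.] [ 12.  55. -31.]
-26 35 [-17. -52. -30.] [ 15.  54. -22.]
[364.97193686  96.68686492 137.77364733] [475.09127287 125.03832152 167.05749678]
```

View pics/c7.png

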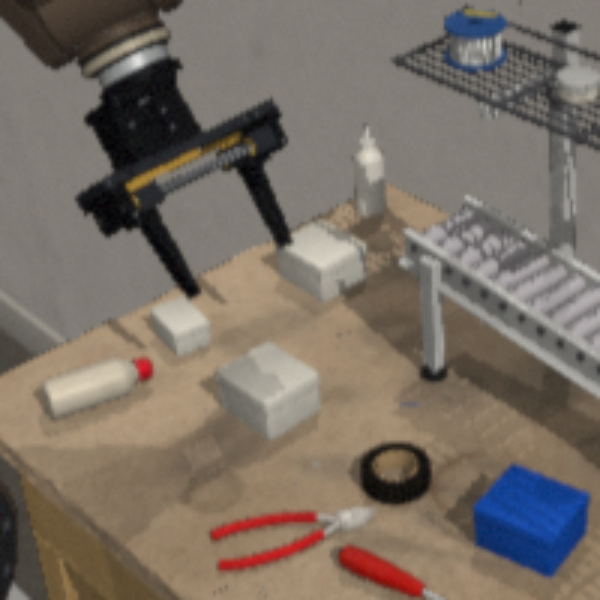

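The view shows the leaning gripper over the squared near carton at (268,390), with the other carton at (325,260) and the small carton at (180,325). The depth points show the tips about 23 mm behind the reported TCP along the tool axis, so it is a tool-length offset. The real grasp point is therefore 42 mm behind the reported TCP.

```bash
python3 - <<'E'
from h import *
z=np.array([.032,-.592,-.806]);G=np.array([422.6,103.4,27]);e=G+42*z;print(e)
plan([e-95*z,e])
E
```

```text
[423.944  78.536  -6.852]
[{"dx":0.033,"dy":-0.001,"dz":0.012,"twist":0.0},{"dx":0.067,"dy":-0.002,"dz":0.023,"twist":0.0},{"dx":0.067,"dy":-0.002,"dz":0.055,"twist":0.0},{"dx":0.067,"dy":-0.002,"dz":0.087,"twist":0.0},{"dx":0.067,"dy":-0.002,"dz":0.118,"twist":0.0}]
```

Call:
carry_out(
  moves=[
    {"dx": 0.033,"dy": -0.001,"dz": 0.012,"twist": 0},
    {"dx": 0.067,"dy": -0.001,"dz": 0.023,"twist": 0},
    {"dx": 0.067,"dy": -0.001,"dz": 0.055,"twist": 0},
    {"dx": 0.067,"dy": -0.001,"dz": 0.085,"twist": 0},
    {"dx": 0.067,"dy": -0.001,"dz": 0.11,"twist": 0},
  ],
)

```text
t: 33.25
eef_pos: [426.7, 82.2, 1.5]
tcp_rot: [3.098, 0.632, 1.559]
ft_force: [0.3, -0.1, 0.1]
opening: 1.0
```

```bash
python3 - <<'E'
from h import *
s=state();print(s['eef_pos'],s['tcp_rot'],s['t'],s['ft_force'])
plan([(423.9,78.5,-6.9)])
E
```

```text
[426.71657782  82.24995147   1.47305931] [3.09848839 0.63228779 1.55855474] 33.25 [ 0.28896741 -0.09007601  0.13674011]
[{"dx":0.002,"dy":-0.003,"dz":0.009,"twist":0.0}]
```

Call:
carry_out(
  moves=[
    {"dx": 0.002,"dy": -0.003,"dz": 0.009,"twist": 0},
    {"dx": 0.002,"dy": -0.003,"dz": 0.009,"twist": 0},
  ],
)

```text
t: 33.45
eef_pos: [423.2, 78.7, -7.1]
tcp_rot: [3.101, 0.634, 1.559]
ft_force: [-0.4, 0.1, 0.3]
opening: 0.995
```

Call:
carry_out(
  moves=[
    {"dx": 0,"dy": 0,"dz": 0,"twist": 0},
    {"dx": 0,"dy": 0,"dz": 0,"twist": 0},
    {"dx": 0,"dy": 0,"dz": 0,"twist": 0},
    {"dx": 0,"dy": 0,"dz": 0,"twist": 0},
    {"dx": 0,"dy": 0,"dz": 0,"twist": 0},
  ],
  grip=0.04,
)

```text
t: 33.95
eef_pos: [423.4, 79.7, -7.3]
tcp_rot: [3.1, 0.633, 1.56]
ft_force: [-0.3, 2.2, 6.0]
opening: 0.652
```

Call:
carry_out(
  moves=[
    {"dx": 0,"dy": 0,"dz": 0,"twist": 0},
    {"dx": -0.006,"dy": 0,"dz": -0.008,"twist": 0},
    {"dx": -0.024,"dy": 0.001,"dz": -0.032,"twist": 0},
    {"dx": -0.048,"dy": 0.003,"dz": -0.064,"twist": 0},
    {"dx": -0.07,"dy": 0.004,"dz": -0.095,"twist": 0},
  ],
)

```text
t: 34.45
eef_pos: [422.6, 79.2, 112.0]
tcp_rot: [3.103, 0.633, 1.561]
ft_force: [0.1, 1.2, -1.8]
opening: 0.654
```

```bash
python3 - <<'E'
from h import *
s=state();e=np.array(s['eef_pos']);print(e,s['tcp_rot'],s['t'],s['ft_force'],s['joints'].round(2))
p,d=snap('scene','s9');P=cloud('scene',d);c=p.astype(int)
m=(d>0)&(c.min(-1)>95)&(abs(P[...,0]-424)<55)&(P[...,1]>30)&(P[...,1]<150)&(P[...,2]>70)&(P[...,2]<220)
q=P[m];print(len(q),q.min(0).round(),q.max(0).round())
t=q[q[:,2]>0];
# top face: fit plane to highest points per y
for y in range(40,140,12):
    k=q[abs(q[:,1]-y)<6]
    if len(k)>3:print(y,len(k),np.percentile(k[:,2],[5,95]).round(1),np.percentile(k[:,0],[5,95]).round(1))
E
```

```text
[422.64662785  79.15011734 112.02686844] [3.10288477 0.63280797 1.56101558] 34.45 [ 0.11768344  1.20904586 -1.79617594] [ 0.41  0.5   2.04 -0.72  0.99  0.94]
718 [390.  50. 118.] [461. 128. 220.]
52 267 [123.1 161.7] [393.5 448.8]
64 117 [125.5 163.3] [391.6 448.4]
76 91 [127.1 163.6] [392.  447.4]
88 88 [139.7 164.1] [391.6 449.2]
100 64 [158.2 163.7] [392.6 450.6]
112 59 [159.9 164.2] [398.3 448. ]
124 32 [159.2 189.4] [402.2 447.5]
```

```bash
python3 - <<'E'
from h import *
d=np.load('pics/s9.npy');P=cloud('scene',d);e=np.array([422.6,79.2,112.0]);R=Ro.from_euler('xyz',[3.101,.633,1.56]).as_matrix()
L=(P-e)@R
g=(d>0)&(abs(L[...,1])<120)&(L[...,2]<-95)&(L[...,2]>-500)&(abs(L[...,0])<110)&(P[...,2]>150)
for z in range(-100,-500,-25):
    k=L[g&(abs(L[...,2]-z)<12)]
    if len(k)>5:print(z,len(k),np.percentile(k[:,0],[1,99]).round(),np.percentile(k[:,1],[1,99]).round())
W=P[g]-e
for ez in(125,130,135,140,145):
    k=W[abs(W[:,2]+ez-301)<6]; print(ez,len(k),'min y at shelf level for e_y=-2.5:',np.percentile(k[:,1],[.5,2]).round(1)-2.5)
E
```

```text
-100 329 [-39.  29.] [-82.  81.]
-125 636 [-38.  31.] [-88.  85.]
-150 384 [-36.  23.] [-89.  81.]
-175 308 [-26.  20.] [-50.  18.]
-200 307 [-40.  26.] [-50.  28.]
-225 291 [-43.   9.] [-39.  31.]
-250 461 [-63.  27.] [-62.  53.]
-275 605 [-89.   2.] [-84.  56.]
-300 701 [-107.   -6.] [-104.   54.]
-325 473 [-110.   -7.] [-117.   50.]
-350 201 [-109.  -42.] [-120.   47.]
-375 71 [-109.  -50.] [-120.   28.]
125 176 min y at shelf level for e_y=-2.5: [79.3 80.1]
130 120 min y at shelf level for e_y=-2.5: [79.  80.8]
135 110 min y at shelf level for e_y=-2.5: [83.4 84. ]
140 151 min y at shelf level for e_y=-2.5: [80.3 81.5]
145 178 min y at shelf level for e_y=-2.5: [76.  77.8]
```

The carton is held level with its top at z≈163, and the gripper clears the shelf edge by about 10 mm at the planned place. I carry it to the raised end.

```bash
python3 - <<'E'
from h import *
plan([(440,185,150),(605.3,170,148),(605.3,100,145)])
E
```

```text
[{"dx":0.022,"dy":0.006,"dz":-0.029,"twist":0.0},{"dx":0.044,"dy":0.012,"dz":-0.059,"twist":0.0},{"dx":0.065,"dy":0.018,"dz":-0.088,"twist":0.0},{"dx":0.063,"dy":0.060,"dz":-0.084,"twist":0.0},{"dx":0.061,"dy":0.101,"dz":-0.080,"twist":0.0}]
[{"dx":-0.002,"dy":0.041,"dz":0.004,"twist":0.0},{"dx":-0.005,"dy":0.082,"dz":0.008,"twist":0.0},{"dx":-0.032,"dy":0.082,"dz":0.030,"twist":0.0},{"dx":-0.059,"dy":0.081,"dz":0.052,"twist":0.0}]
```

Call:
carry_out(
  moves=[
    {"dx": 0.022,"dy": 0.006,"dz": -0.029,"twist": 0},
    {"dx": 0.044,"dy": 0.012,"dz": -0.059,"twist": 0},
    {"dx": 0.065,"dy": 0.018,"dz": -0.088,"twist": 0},
    {"dx": 0.063,"dy": 0.06,"dz": -0.084,"twist": 0},
    {"dx": 0.061,"dy": 0.101,"dz": -0.08,"twist": 0},
  ],
)

```text
t: 35.0
eef_pos: [522.7, 178.5, 142.8]
tcp_rot: [3.101, 0.632, 1.563]
ft_force: [-0.5, 0.3, -2.4]
opening: 0.653
```

Call:
carry_out(
  moves=[
    {"dx": -0.002,"dy": 0.041,"dz": 0.004,"twist": 0},
    {"dx": -0.005,"dy": 0.082,"dz": 0.008,"twist": 0},
    {"dx": -0.032,"dy": 0.082,"dz": 0.03,"twist": 0},
    {"dx": -0.059,"dy": 0.081,"dz": 0.052,"twist": 0},
  ],
)

```text
t: 35.4
eef_pos: [604.5, 99.1, 137.0]
tcp_rot: [3.102, 0.633, 1.561]
ft_force: [0.7, -0.2, -2.1]
opening: 0.657
```

```bash
python3 - <<'E'
from h import *
s=state();print(s['eef_pos'],s['tcp_rot'],s['t'],s['ft_force'],s['opening'],s['joints'].round(2))
p,d=snap('scene','s10');P=cloud('scene',d);c=p.astype(int)
m=(d>0)&(abs(P[...,0]-604)<45)&(P[...,1]>65)&(P[...,1]<160)&(P[...,2]>144)&(P[...,2]<205)&(c.min(-1)>90)
q=P[m];print(len(q))
for y in range(70,160,12):
    k=q[abs(q[:,1]-y)<6]
    if len(k)>3:print(y,len(k),np.percentile(k[:,2],[5,95]).round(1),np.percentile(k[:,0],[5,95]).round(1))
plan([(605.3,45,142),(605.3,-2.5,140)])
E
```

```text
[604.45951795  99.06059094 136.95277448] [3.10238946 0.63281224 1.56128056] 35.4 [ 0.69830493 -0.15331985 -2.13906835] 0.6569275169971793 [ 0.33  0.65  1.59 -0.66  1.18  0.67]
555
70 163 [148.3 186.6] [574.8 628.6]
82 137 [147.5 188.4] [573.5 630.7]
94 78 [152.1 188.5] [572.9 629.2]
106 72 [150.7 189.1] [572.4 627.1]
118 49 [180.8 188.6] [573.3 625.3]
130 35 [183.8 188.8] [576.1 615.2]
142 21 [184.3 188.9] [580.9 625.2]
[{"dx":-0.021,"dy":0.001,"dz":0.013,"twist":0.0},{"dx":-0.043,"dy":0.002,"dz":0.025,"twist":0.0},{"dx":-0.061,"dy":0.001,"dz":0.040,"twist":0.0},{"dx":-0.080,"dy":0.001,"dz":0.055,"twist":0.0}]
```

Call:
carry_out(
  moves=[
    {"dx": -0.021,"dy": 0.001,"dz": 0.013,"twist": 0},
    {"dx": -0.043,"dy": 0.001,"dz": 0.025,"twist": 0},
    {"dx": -0.061,"dy": 0.001,"dz": 0.04,"twist": 0},
    {"dx": -0.08,"dy": 0.001,"dz": 0.055,"twist": 0},
    {"dx": -0.08,"dy": 0.001,"dz": 0.055,"twist": 0},
  ],
)

```text
t: 35.95
eef_pos: [605.6, 0.5, 140.9]
tcp_rot: [3.103, 0.633, 1.558]
ft_force: [-0.8, 0.9, -0.7]
opening: 0.654
```

```bash
python3 - <<'E'
from h import *
s=state();print(s['eef_pos'],s['tcp_rot'],s['t'],s['ft_force'],s['moment'])
plan([(604.5,-2.5,130)])
p,d=snap('scene','s11')
q=read_camera('wrist')[0]
cv2.imwrite('pics/c8.png',np.hstack([cv2.resize(p[120:260,270:410,::-1],None,fx=2.86,fy=2.86)[:400,:400],q[:,120:520,::-1]]))
E
```

```text
[6.05552788e+02 5.14291858e-01 1.40928326e+02] [3.10251066 0.63328672 1.55829536] 35.95 [-0.77697847  0.89660285 -0.67153537] [0.41623218 0.05271641 0.02961298]
[{"dx":0.004,"dy":-0.001,"dz":0.011,"twist":0.0}]
```

View pics/c8.png

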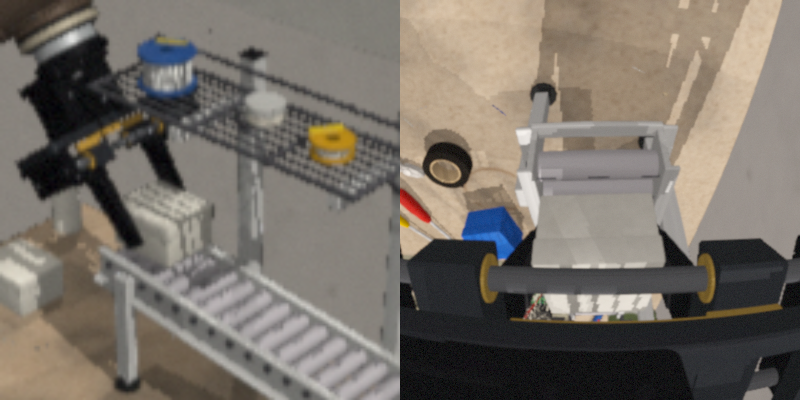

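Left panel: the carton at (168,225) is under the shelf, clear of it, and above the rollers. Right panel (wrist): the carton (537–660) is centred between the rails (527–672) and square. I lower it gently.

Call:
carry_out(
  moves=[
    {"dx": 0.003,"dy": 0,"dz": 0.004,"twist": 0},
    {"dx": 0.0055,"dy": -0.001,"dz": 0.0075,"twist": 0},
    {"dx": 0.0055,"dy": -0.001,"dz": 0.0075,"twist": 0},
  ],
)

```text
t: 36.35
eef_pos: [605.2, 3.5, 130.6]
tcp_rot: [3.103, 0.633, 1.562]
ft_force: [-0.4, -0.9, -2.0]
opening: 0.653
```

Call:
carry_out(
  moves=[
    {"dx": 0.0012,"dy": 0,"dz": 0.0016,"twist": 0},
    {"dx": 0.0012,"dy": 0,"dz": 0.0016,"twist": 0},
  ],
)

```text
t: 36.55
eef_pos: [605.7, 3.1, 129.2]
tcp_rot: [3.101, 0.633, 1.561]
ft_force: [0.1, -0.5, -2.0]
opening: 0.653
```

Call:
carry_out(
  moves=[
    {"dx": 0.0012,"dy": 0,"dz": 0.0016,"twist": 0},
    {"dx": 0.0012,"dy": 0,"dz": 0.0016,"twist": 0},
  ],
)

```text
t: 36.75
eef_pos: [605.9, 2.9, 127.5]
tcp_rot: [3.101, 0.633, 1.56]
ft_force: [-0.1, 1.0, -0.3]
opening: 0.654
```

Call:
carry_out(
  moves=[
    {"dx": 0.0012,"dy": 0,"dz": 0.001,"twist": 0},
    {"dx": 0.0012,"dy": 0,"dz": 0.001,"twist": 0},
  ],
)

```text
t: 36.95
eef_pos: [605.9, 3.0, 127.0]
tcp_rot: [3.1, 0.634, 1.559]
ft_force: [-1.5, -1.0, 6.0]
opening: 0.654
```

Call:
carry_out(
  moves=[
    {"dx": 0.0006,"dy": 0,"dz": 0.0008,"twist": 0},
    {"dx": 0.0006,"dy": 0,"dz": 0.0008,"twist": 0},
  ],
)

```text
t: 37.15
eef_pos: [605.9, 2.8, 126.5]
tcp_rot: [3.1, 0.635, 1.559]
ft_force: [-1.9, -0.5, 11.0]
opening: 0.647
```

Call:
carry_out(
  moves=[
    {"dx": 0.0006,"dy": 0,"dz": 0.0008,"twist": 0},
    {"dx": 0.0006,"dy": 0,"dz": 0.0008,"twist": 0},
  ],
)

```text
t: 37.35
eef_pos: [606.3, 2.7, 126.2]
tcp_rot: [3.099, 0.635, 1.559]
ft_force: [-2.2, -1.0, 16.3]
opening: 0.65
```

Call:
carry_out(
  moves=[
    {"dx": 0.0006,"dy": 0,"dz": 0.0008,"twist": 0},
    {"dx": 0.0009,"dy": 0,"dz": 0.0012,"twist": 0},
  ],
)

```text
t: 37.55
eef_pos: [606.4, 2.6, 125.7]
tcp_rot: [3.098, 0.636, 1.558]
ft_force: [-7.3, 1.2, 26.7]
opening: 0.651
```

```bash
python3 - <<'E'
from h import *
s=state();print(s['eef_pos'],s['ft_force'],s['moment'])
p,d=snap('scene','s12');P=cloud('scene',d);c=p.astype(int)
m=(d>0)&(abs(P[...,0]-600)<28)&(P[...,1]>-40)&(P[...,1]<60)&(P[...,2]>165)&(P[...,2]<190)
q=P[m];print(len(q))
# top face front edge per y
Y=[];Z=[]
for y in range(-18,40,4):
    k=q[abs(q[:,1]-y)<3]
    if len(k)>4:Y.append(y);Z.append(np.percentile(k[:,2],60));print(y,len(k),np.percentile(k[:,2],[20,60,95]).round(1))
print(np.polyfit(Y,Z,1)[0])
E
```

```text
[606.42947365   2.56529478 125.70128625] [-7.32169913  1.22720959 26.7081277 ] [-1.77617855  1.57954002 -0.42911677]
370
-18 33 [172.1 174.7 176.3]
-14 27 [172.7 175.  177.3]
-10 28 [173.3 175.  177.3]
-6 30 [172.7 175.1 176.7]
-2 35 [172.8 175.6 178.7]
2 29 [173.  175.3 178.7]
6 27 [174.2 176.  177.4]
10 25 [174.2 176.5 178.7]
14 29 [172.1 175.2 177.3]
18 32 [172.9 175.9 177.9]
22 28 [173.  176.  177.8]
26 33 [174.1 176.3 178.7]
30 32 [175.8 177.4 181.4]
34 23 [176.3 177.9 185.5]
38 19 [175.8 177.  180.3]
0.045692654893433333
```

The carton rests on its uphill edge with most of its tilt taken up. I ease the force and let go.

Call:
carry_out(
  moves=[
    {"dx": -0.0009,"dy": 0,"dz": -0.0012,"twist": 0},
    {"dx": -0.0009,"dy": 0,"dz": -0.0012,"twist": 0},
  ],
)

```text
t: 37.8
eef_pos: [606.6, 2.9, 125.9]
tcp_rot: [3.098, 0.634, 1.559]
ft_force: [-0.7, -0.3, 12.9]
opening: 0.648
```

Call:
carry_out(
  moves=[
    {"dx": 0,"dy": 0,"dz": 0,"twist": 0},
    {"dx": 0,"dy": 0,"dz": 0,"twist": 0},
    {"dx": 0,"dy": 0,"dz": 0,"twist": 0},
    {"dx": 0,"dy": 0,"dz": 0,"twist": 0},
    {"dx": 0,"dy": 0,"dz": 0,"twist": 0},
  ],
  grip=0.095,
)

```text
t: 38.3
eef_pos: [605.6, 3.2, 123.9]
tcp_rot: [3.102, 0.633, 1.56]
ft_force: [-0.6, -0.3, 0.3]
opening: 0.982
```

```bash
cat > lane.py <<'E'
from h import *
def cartons():
    p,d=read_camera('scene');P=cloud('scene',d)
    h=P[...,2]-(130+(P[...,1]-12)*.105)
    m=(d>0)&(abs(P[...,0]-604)<38)&(P[...,1]>-345)&(P[...,1]<70)&(h>25)&(h<52)
    y=P[m][:,1];n,e=np.histogram(y,bins=range(-345,75,12));print([(int(a),int(b)) for a,b in zip(e,n) if b])
    return p,d
E
python3 - <<'E'
from lane import *
s=state();print(s['t'],s['eef_pos'],s['ft_force'],s['opening']);cartons()
E
```

```text
38.3 [605.63790798   3.21084011 123.88546684] [-0.57889873 -0.28442507  0.32107985] 0.9815706655176697
[(-345, 2), (-333, 100), (-321, 21), (-309, 1), (-69, 57), (-57, 111), (-45, 81), (-33, 89), (-21, 77), (-9, 79), (3, 63)]
```

The first carton has left the jaws and is rolling down. I back out and measure the far carton.

Call:
carry_out(
  moves=[
    {"dx": 0.014,"dy": 0.001,"dz": -0.024,"twist": 0},
    {"dx": 0.027,"dy": 0.002,"dz": -0.048,"twist": 0},
    {"dx": 0.054,"dy": 0.003,"dz": -0.096,"twist": 0},
    {"dx": 0.08,"dy": 0.003,"dz": -0.14,"twist": 0},
    {"dx": 0.1,"dy": 0.003,"dz": -0.18,"twist": 0},
  ],
)

```text
t: 38.85
eef_pos: [603.0, 191.2, 209.9]
tcp_rot: [3.103, 0.633, 1.561]
ft_force: [0.9, 0.0, -0.3]
opening: 0.997
```

```bash
python3 - <<'E'
from lane import *
s=state();print(s['t'],s['eef_pos'],s['tcp_rot'],s['ft_force'])
p,d=cartons();P=cloud('scene',d)
m=(d>0)&(abs(P[...,0]-594)<60)&(abs(P[...,1]-218)<60)&(P[...,2]>36)&(P[...,2]<55);q=P[m];print(len(q),cv2.minAreaRect(q[:,:2].astype(np.float32)),q.min(0),q.max(0))
z=np.array([.032,-.592,-.806]);G=np.array([594.3,217.8+12,27]);e=G+42*z;print(e)
plan([e-105*z,e-60*z,e])
E
```

```text
38.85 [602.9739949  191.24658375 209.8640013 ] [3.10258084 0.63332565 1.56077563] [ 0.86416626  0.03631002 -0.26787261]
[(-345, 2), (-333, 100), (-321, 19), (-141, 23), (-129, 137), (-117, 97), (-105, 91), (-93, 93), (-81, 87), (-69, 72), (-57, 4)]
304 ((594.15966796875, 216.87986755371094), (64.73381042480469, 75.58846282958984), 1.0221410989761353) [561.61445335 178.53444942  36.00288713] [626.66491734 254.86521743  46.70488574]
[595.644 204.936  -6.852]
[{"dx":0.034,"dy":-0.004,"dz":0.017,"twist":0.0},{"dx":0.068,"dy":-0.008,"dz":0.034,"twist":0.0},{"dx":0.102,"dy":-0.011,"dz":0.051,"twist":0.0},{"dx":0.136,"dy":-0.015,"dz":0.068,"twist":0.0},{"dx":0.136,"dy":-0.015,"dz":0.091,"twist":0.0}]
[{"dx":-0.000,"dy":-0.000,"dz":0.023,"twist":0.0},{"dx":-0.000,"dy":-0.000,"dz":0.053,"twist":0.0},{"dx":-0.000,"dy":-0.001,"dz":0.083,"twist":0.0}]
```

Call:
carry_out(
  moves=[
    {"dx": 0.034,"dy": -0.004,"dz": 0.017,"twist": 0},
    {"dx": 0.068,"dy": -0.008,"dz": 0.034,"twist": 0},
    {"dx": 0.102,"dy": -0.011,"dz": 0.051,"twist": 0},
    {"dx": 0.136,"dy": -0.015,"dz": 0.068,"twist": 0},
    {"dx": 0.136,"dy": -0.015,"dz": 0.091,"twist": 0},
  ],
)

```text
t: 39.4
eef_pos: [591.4, 247.5, 51.8]
tcp_rot: [3.104, 0.634, 1.565]
ft_force: [-0.3, 0.2, -0.5]
opening: 1.0
```

Call:
carry_out(
  moves=[
    {"dx": 0,"dy": 0,"dz": 0.023,"twist": 0},
    {"dx": 0,"dy": 0,"dz": 0.05,"twist": 0},
    {"dx": 0,"dy": 0,"dz": 0.073,"twist": 0},
    {"dx": 0,"dy": 0,"dz": 0.073,"twist": 0},
  ],
)

```text
t: 39.8
eef_pos: [594.1, 200.0, -5.9]
tcp_rot: [3.107, 0.635, 1.562]
ft_force: [0.1, -0.6, 0.8]
opening: 0.998
```

```bash
python3 - <<'E'
from lane import *
s=state();print(s['t'],s['eef_pos'],s['tcp_rot'],s['ft_force'])
plan([(595.6,204.9,-6.9)]);cartons()
E
```

```text
39.8 [594.0850443  199.96465732  -5.90956267] [3.10655043 0.63543871 1.56163935] [ 0.14614395 -0.55484785  0.81124009]
[{"dx":0.005,"dy":0.002,"dz":-0.002,"twist":0.0}]
[(-345, 1), (-333, 103), (-321, 17), (-273, 49), (-261, 138), (-249, 110), (-237, 107), (-225, 104), (-213, 110), (-201, 79), (-189, 1)]
```

Call:
carry_out(
  moves=[
    {"dx": 0.005,"dy": 0.001,"dz": -0.002,"twist": 0},
    {"dx": 0.005,"dy": 0.001,"dz": -0.002,"twist": 0},
  ],
)

```text
t: 40.05
eef_pos: [597.0, 208.8, -4.0]
tcp_rot: [3.099, 0.632, 1.56]
ft_force: [-0.2, 0.3, 0.3]
opening: 0.998
```

Call:
carry_out(
  moves=[
    {"dx": 0,"dy": 0,"dz": 0,"twist": 0},
    {"dx": 0,"dy": 0,"dz": 0,"twist": 0},
    {"dx": 0,"dy": 0,"dz": 0,"twist": 0},
    {"dx": 0,"dy": 0,"dz": 0,"twist": 0},
    {"dx": 0,"dy": 0,"dz": 0,"twist": 0},
  ],
  grip=0.04,
)

```text
t: 40.55
eef_pos: [596.4, 207.2, -4.7]
tcp_rot: [3.101, 0.633, 1.56]
ft_force: [-0.7, 0.4, 1.6]
opening: 0.652
```

Call:
carry_out(
  moves=[
    {"dx": 0,"dy": 0,"dz": 0,"twist": 0},
    {"dx": -0.006,"dy": 0,"dz": -0.008,"twist": 0},
    {"dx": -0.03,"dy": 0.001,"dz": -0.04,"twist": 0},
    {"dx": -0.06,"dy": 0.003,"dz": -0.08,"twist": 0},
    {"dx": -0.088,"dy": 0.005,"dz": -0.121,"twist": 0},
  ],
)

```text
t: 41.05
eef_pos: [596.1, 207.6, 146.7]
tcp_rot: [3.102, 0.633, 1.561]
ft_force: [0.6, 0.8, -1.5]
opening: 0.656
```

```bash
python3 - <<'E'
from lane import *
s=state();print(s['t'],s['eef_pos'],s['tcp_rot'],s['ft_force'],s['opening'])
p,d=cartons();P=cloud('scene',d);c=p.astype(int)
m=(d>0)&(abs(P[...,0]-594)<40)&(P[...,1]>150)&(P[...,1]<290)&(P[...,2]>135)&(P[...,2]<210)&(c.min(-1)>90);q=P[m]
for y in range(165,270,12):
    k=q[abs(q[:,1]-y)<6]
    if len(k)>3:print(y,len(k),np.percentile(k[:,2],[5,95]).round(1),np.percentile(k[:,0],[5,95]).round(1))
plan([(605.5,160,147),(605.5,100,143),(605.5,45,142),(605.5,0,139)])
E
```

```text
41.05 [596.14613077 207.63034856 146.73049852] [3.10221485 0.63318794 1.56063539] [ 0.57338655  0.75575415 -1.48787413] 0.6559394059289918
[(-345, 4), (-333, 100), (-321, 170), (-309, 118), (-297, 116), (-285, 121), (-273, 110), (-261, 109), (-249, 16)]
177 74 [162.5 194. ] [568.  620.4]
189 198 [154.4 195.4] [565.6 621.2]
201 74 [156.9 196.4] [564.4 618.7]
213 65 [157.9 195.8] [565.1 621.6]
225 48 [182.6 196. ] [564.8 621. ]
237 39 [192.1 195.9] [570.7 620.3]
249 25 [192.  196.5] [577.  621.9]
[{"dx":-0.017,"dy":0.003,"dz":0.018,"twist":0.0},{"dx":-0.035,"dy":0.006,"dz":0.036,"twist":0.0},{"dx":-0.058,"dy":0.005,"dz":0.055,"twist":0.0},{"dx":-0.081,"dy":0.005,"dz":0.075,"twist":0.0},{"dx":-0.103,"dy":0.004,"dz":0.091,"twist":0.0}]
[{"dx":-0.022,"dy":-0.000,"dz":0.017,"twist":0.0},{"dx":-0.039,"dy":-0.001,"dz":0.031,"twist":0.0},{"dx":-0.057,"dy":-0.001,"dz":0.045,"twist":0.0}]
```

The first carton is at the bar, spanning y −318 to −246. I bring the second in the same way.

Call:
carry_out(
  moves=[
    {"dx": -0.027,"dy": 0.003,"dz": 0.019,"twist": 0},
    {"dx": -0.054,"dy": 0.006,"dz": 0.038,"twist": 0},
    {"dx": -0.08,"dy": 0.008,"dz": 0.056,"twist": 0},
    {"dx": -0.1,"dy": 0.007,"dz": 0.072,"twist": 0},
    {"dx": -0.119,"dy": 0.007,"dz": 0.087,"twist": 0},
  ],
)

```text
t: 41.6
eef_pos: [605.2, 59.3, 145.8]
tcp_rot: [3.101, 0.633, 1.559]
ft_force: [-0.0, 0.5, -2.3]
opening: 0.651
```

Call:
carry_out(
  moves=[
    {"dx": -0.012,"dy": 0,"dz": 0.009,"twist": 0},
    {"dx": -0.024,"dy": 0,"dz": 0.019,"twist": 0},
    {"dx": -0.036,"dy": 0,"dz": 0.029,"twist": 0},
    {"dx": -0.0445,"dy": 0,"dz": 0.0365,"twist": 0},
    {"dx": -0.0445,"dy": 0,"dz": 0.0365,"twist": 0},
  ],
)

```text
t: 42.1
eef_pos: [606.2, 2.0, 142.2]
tcp_rot: [3.101, 0.633, 1.559]
ft_force: [0.9, -0.5, -1.0]
opening: 0.654
```

```bash
python3 - <<'E'
from h import *
s=state();print(s['t'],s['eef_pos'],s['tcp_rot'],s['ft_force'])
p,d=snap('scene','s13');q=read_camera('wrist')[0]
cv2.imwrite('pics/c9.png',np.hstack([cv2.resize(p[120:260,270:410,::-1],None,fx=2.86,fy=2.86)[:400,:400],q[:,120:520,::-1]]))
plan([(605,2.4,132)])
E
```

```text
42.1 [606.16532785   1.99870613 142.21003168] [3.10141301 0.63331163 1.55914829] [ 0.86091819 -0.47222708 -0.96708907]
[{"dx":0.005,"dy":-0.002,"dz":0.009,"twist":0.0}]
```

View pics/c9.png

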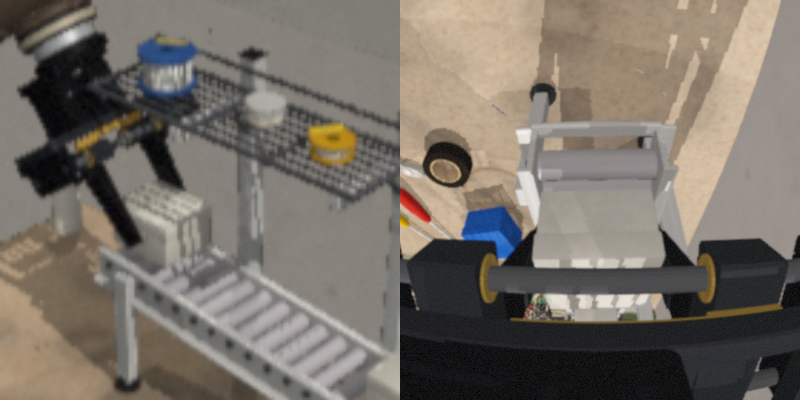

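The second carton at (168,225) sits like the first one: under the shelf, and in the wrist view centred between the rails. I lower it.

Call:
carry_out(
  moves=[
    {"dx": 0.003,"dy": 0,"dz": 0.004,"twist": 0},
    {"dx": 0.006,"dy": -0.001,"dz": 0.008,"twist": 0},
    {"dx": 0.006,"dy": -0.001,"dz": 0.008,"twist": 0},
  ],
)

```text
t: 42.5
eef_pos: [605.2, 3.7, 131.3]
tcp_rot: [3.103, 0.633, 1.562]
ft_force: [-0.4, 0.1, -1.0]
opening: 0.652
```

Call:
carry_out(
  moves=[
    {"dx": 0.0006,"dy": 0,"dz": 0.0008,"twist": 0},
    {"dx": 0.0009,"dy": 0,"dz": 0.0012,"twist": 0},
  ],
)

```text
t: 42.7
eef_pos: [605.7, 3.4, 130.7]
tcp_rot: [3.101, 0.633, 1.56]
ft_force: [0.0, -0.0, -2.1]
opening: 0.652
```

Call:
carry_out(
  moves=[
    {"dx": 0.0006,"dy": 0,"dz": 0.0008,"twist": 0},
    {"dx": 0.0009,"dy": 0,"dz": 0.0012,"twist": 0},
  ],
)

```text
t: 42.9
eef_pos: [605.9, 3.2, 129.6]
tcp_rot: [3.1, 0.634, 1.56]
ft_force: [-1.0, 1.0, 2.3]
opening: 0.652
```

Call:
carry_out(
  moves=[
    {"dx": 0.0006,"dy": 0,"dz": 0.0008,"twist": 0},
    {"dx": 0.0006,"dy": 0,"dz": 0.0008,"twist": 0},
  ],
)

```text
t: 43.1
eef_pos: [606.0, 3.0, 129.4]
tcp_rot: [3.1, 0.634, 1.559]
ft_force: [-1.6, -0.8, 7.5]
opening: 0.649
```

Call:
carry_out(
  moves=[
    {"dx": 0.0006,"dy": 0,"dz": 0.0008,"twist": 0},
    {"dx": 0.0006,"dy": 0,"dz": 0.0008,"twist": 0},
  ],
)

```text
t: 43.3
eef_pos: [606.0, 2.9, 128.6]
tcp_rot: [3.1, 0.635, 1.559]
ft_force: [-1.6, -0.8, 9.3]
opening: 0.649
```

Call:
carry_out(
  moves=[
    {"dx": 0.0006,"dy": 0,"dz": 0.0008,"twist": 0},
    {"dx": 0.0009,"dy": 0,"dz": 0.0012,"twist": 0},
  ],
)

```text
t: 43.5
eef_pos: [605.9, 2.7, 127.9]
tcp_rot: [3.1, 0.636, 1.559]
ft_force: [-5.3, -0.4, 18.6]
opening: 0.642
```

Call:
carry_out(
  moves=[
    {"dx": 0.0006,"dy": 0,"dz": 0.0008,"twist": 0},
    {"dx": 0.0006,"dy": 0,"dz": 0.0008,"twist": 0},
  ],
)

```text
t: 43.7
eef_pos: [605.9, 2.6, 127.3]
tcp_rot: [3.1, 0.636, 1.559]
ft_force: [-6.2, -0.6, 17.8]
opening: 0.647
```

Call:
carry_out(
  moves=[
    {"dx": 0.0006,"dy": 0,"dz": 0.0008,"twist": 0},
    {"dx": 0.0006,"dy": 0,"dz": 0.0008,"twist": 0},
  ],
)

```text
t: 43.9
eef_pos: [606.0, 2.4, 126.6]
tcp_rot: [3.099, 0.636, 1.559]
ft_force: [-6.0, -0.9, 20.9]
opening: 0.65
```

Call:
carry_out(
  moves=[
    {"dx": -0.0007,"dy": 0,"dz": -0.001,"twist": 0},
    {"dx": -0.0007,"dy": 0,"dz": -0.001,"twist": 0},
  ],
)

```text
t: 44.1
eef_pos: [605.9, 2.7, 126.8]
tcp_rot: [3.1, 0.635, 1.559]
ft_force: [-3.7, -1.6, 13.3]
opening: 0.645
```

Call:
carry_out(
  moves=[
    {"dx": 0,"dy": 0,"dz": 0,"twist": 0},
    {"dx": 0,"dy": 0,"dz": 0,"twist": 0},
    {"dx": 0,"dy": 0,"dz": 0,"twist": 0},
    {"dx": 0,"dy": 0,"dz": 0,"twist": 0},
    {"dx": 0,"dy": 0,"dz": 0,"twist": 0},
  ],
  grip=0.095,
)

```text
t: 44.6
eef_pos: [605.7, 3.4, 124.8]
tcp_rot: [3.102, 0.633, 1.56]
ft_force: [1.0, -0.8, 1.1]
opening: 0.98
```

```bash
python3 - <<'E'
from lane import *
s=state();print(s['t'],s['eef_pos'],s['ft_force'],s['opening']);cartons()
E
```

```text
44.6 [605.65182452   3.38546579 124.83778138] [ 0.98240831 -0.77893532  1.10360782] 0.9803485433595508
[(-345, 2), (-333, 97), (-321, 174), (-309, 116), (-297, 121), (-285, 119), (-273, 117), (-261, 108), (-249, 10), (-69, 1), (-57, 143), (-45, 84), (-33, 82), (-21, 80), (-9, 80), (3, 73), (15, 8)]
```

Rolling. I back out and wait for it to arrive.

Call:
carry_out(
  moves=[
    {"dx": 0.014,"dy": 0.001,"dz": -0.024,"twist": 0},
    {"dx": 0.027,"dy": 0.002,"dz": -0.048,"twist": 0},
    {"dx": 0.054,"dy": 0.003,"dz": -0.096,"twist": 0},
    {"dx": 0.08,"dy": 0.003,"dz": -0.14,"twist": 0},
    {"dx": 0.1,"dy": 0.003,"dz": -0.18,"twist": 0},
  ],
)

```text
t: 45.15
eef_pos: [603.0, 191.4, 210.9]
tcp_rot: [3.102, 0.633, 1.561]
ft_force: [-0.2, -0.2, 0.3]
opening: 1.0
```

Call:
carry_out(
  moves=[
    {"dx": 0,"dy": 0,"dz": 0,"twist": 0},
    {"dx": 0,"dy": 0,"dz": 0,"twist": 0},
    {"dx": 0,"dy": 0,"dz": 0,"twist": 0},
    {"dx": 0,"dy": 0,"dz": 0,"twist": 0},
    {"dx": 0,"dy": 0,"dz": 0,"twist": 0},
  ],
)

```text
t: 45.65
eef_pos: [603.6, 188.6, 210.1]
tcp_rot: [3.102, 0.634, 1.559]
ft_force: [0.1, -1.3, -0.3]
opening: 1.001
```

Call:
carry_out(
  moves=[
    {"dx": 0,"dy": 0,"dz": 0,"twist": 0},
    {"dx": 0,"dy": 0,"dz": 0,"twist": 0},
    {"dx": 0,"dy": 0,"dz": 0,"twist": 0},
    {"dx": 0,"dy": 0,"dz": 0,"twist": 0},
    {"dx": 0,"dy": 0,"dz": 0,"twist": 0},
  ],
)

```text
t: 46.15
eef_pos: [603.6, 189.7, 210.6]
tcp_rot: [3.101, 0.633, 1.56]
ft_force: [0.1, 0.3, 0.4]
opening: 1.0
```

Call:
carry_out(
  moves=[
    {"dx": 0,"dy": 0,"dz": 0,"twist": 0},
    {"dx": 0,"dy": 0,"dz": 0,"twist": 0},
    {"dx": 0,"dy": 0,"dz": 0,"twist": 0},
    {"dx": 0,"dy": 0,"dz": 0,"twist": 0},
    {"dx": 0,"dy": 0,"dz": 0,"twist": 0},
  ],
)

```text
t: 46.65
eef_pos: [603.6, 189.7, 210.6]
tcp_rot: [3.101, 0.633, 1.56]
ft_force: [0.3, -0.7, -0.0]
opening: 1.002
```

Call:
carry_out(
  moves=[
    {"dx": 0,"dy": 0,"dz": 0,"twist": 0},
    {"dx": 0,"dy": 0,"dz": 0,"twist": 0},
    {"dx": 0,"dy": 0,"dz": 0,"twist": 0},
    {"dx": 0,"dy": 0,"dz": 0,"twist": 0},
    {"dx": 0,"dy": 0,"dz": 0,"twist": 0},
  ],
)

```text
t: 47.15
eef_pos: [603.6, 189.7, 210.6]
tcp_rot: [3.101, 0.633, 1.56]
ft_force: [-0.0, -0.8, -1.1]
opening: 0.998
```

```bash
python3 - <<'E'
from lane import *
s=state();print(s['t'],s['eef_pos'],s['ft_force'])
p,d=cartons()
cv2.imwrite('pics/c10.png',cv2.resize(p[130:350,180:480,::-1],None,fx=2.6,fy=2.6))
P=cloud('scene',d)
m=(d>0)&(P[...,1]<-310)&(P[...,1]>-335)&(P[...,2]>108)&(P[...,2]<135)
print([np.percentile(P[m&(abs(P[...,0]-x)<6)][:,2],90).round(1) for x in (578,590,602,614,626)])
d=read_camera('top')[1];P=cloud('top',d);m0=(d>0)&(P[...,2]>12)&(P[...,2]<40)
for n,x,y in(('small',431,239),('tape',434,-61),('blue',462,-191)):
    m=(d>0)&(P[...,2]>12)&(P[...,2]<55)&(abs(P[...,0]-x)<50)&(abs(P[...,1]-y)<50);print(n,cv2.minAreaRect(P[m][:,:2].astype(np.float32)) if m.any() else 'hidden')
E
```

```text
47.15 [603.61560741 189.72227284 210.55255381] [-0.00938449 -0.78017364 -1.13948005]
[(-345, 2), (-333, 97), (-321, 174), (-309, 125), (-297, 117), (-285, 114), (-273, 113), (-261, 113), (-249, 111), (-237, 103), (-225, 106), (-213, 104), (-201, 107), (-189, 97), (-177, 7)]
[np.float64(129.2), np.float64(131.7), np.float64(129.4), np.float64(133.2), np.float64(131.2)]
small ((431.16851806640625, 238.4499969482422), (54.13193893432617, 37.36756134033203), 80.25894927978516)
tape ((427.8390808105469, -60.03026580810547), (57.496150970458984, 71.99043273925781), 75.14971160888672)
blue ((462.3769836425781, -191.22581481933594), (61.663150787353516, 71.99835205078125), 12.491776466369629)
```

View pics/c10.png

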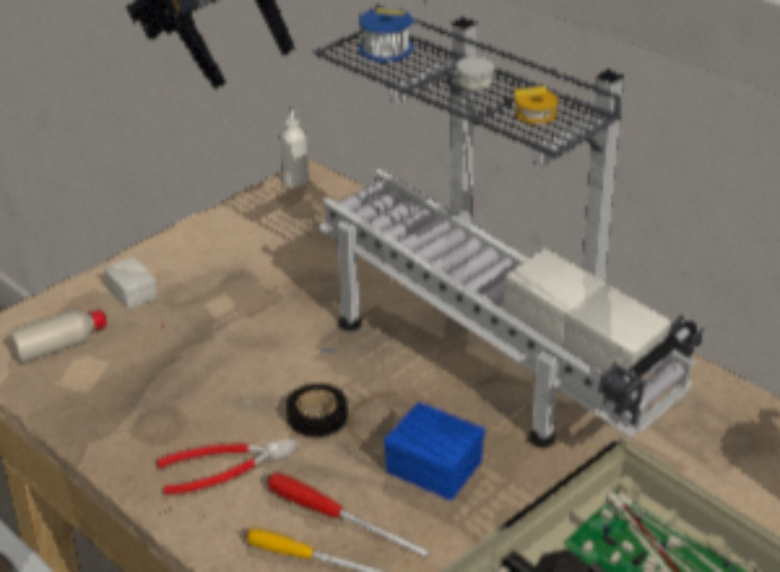

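The view shows both cartons end to end against the lowered bar, at (622,322) and (548,285). The small carton (130,282), tape (317,408) and blue box (435,450) are in their places, and the gripper is clear of everything. I hand in.

```bash
python3 -c "
from cell import *
print(job_done())"
```

```text
the job is handed in; nothing more can be done
None
```

The stop bar is down in its fork and both cartons are loaded: the first rests at the bar and the second sits up against it. I handed the job in at t ≈ 47 s with the arm clear of everything.

**Method:**
- I swung the bar down with the shut fingers.
- I turned both cartons square on the bench.
- The moves only allow shifts and twists, so I got the needed lean of about 36° by pushing repeatedly past the arm's reach limit in free air.
- I set each carton on the rollers under the shelf, let go, and it rolled down.

**Last checks:**
- **Cartons:** the two cover the lane without a gap, from the bar at y ≈ −318 to about −174 mm, which matches two 72 mm lengths.
- **Bar:** it was level in its fork, top at z ≈ 126 mm along its length, when I checked before loading. It still looks seated in the last picture; its depth readings there came out higher and scattered (129 to 133 mm), probably mixed with carton points.
- **Other things:** the small carton and the blue box measured in their original places. The tape's last outline was distorted, but it stands in its place in the picture.

**Disagreements and doubts:**
- **Tool length:** the real fingertips sat about 23 mm behind the reported tool point, so I corrected for that from the cameras and contact.
- **Joint 3:** it read about 0.048 against its lower limit of 0.05 rad while I built up the lean.
- **Force on the bench:** one carton was briefly pressed on the bench with about 41 N at the wrist while I squared it. That force went through the fingers, not the gripper body.
- **Setting down:** at release the first carton was still tilted about 0.06 rad off the slope, so its front settled about 4 mm. I pressed the second one further down but did not measure its tilt.

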